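Clamp and earth-test bearing brackets

ROBOT

A 6-joint arm with a two-finger parallel gripper is mounted at the origin on the work surface. World frame = base frame: x ahead of the robot, y to its left, z up, the work surface at z = 0. Lengths are in m, angles in rad, forces in N, time in s.
With the tool pointing down it reaches from about 0.35 to 0.775 m from the base axis. Payload 5.5 kg.
Tool frame: the origin (TCP) lies midway between the tips of the shut fingers; the grasp point (between the pads) lies 19 mm behind it; z points along the fingers, y is the direction in which the jaws open and shut (so a half turn about z gives the same grasp; the last joint's range is limited). The gripper opens to 85 mm and grips with 20 to 120 N. Pads are 22 mm wide; open, the fingers measure 114 mm over their backs; the gripper's body (76 mm by 85 mm) begins 54 mm behind the grasp point. The pads swing forward as they close: fully open they stand 13 mm farther back than shut.
Start: joints at [1.017, 0.313, 0.046, 1.304, 0, 1.431], TCP at [0.231, 0.527, 0.231] pointing down, gripper open.
Joint ranges: [-2.76, 2.76], [-0.86, 1.69], [-1.03, 1.26], [-2.2, 2.34], [-1.47, 1.5], [-3.14, 3.14]. Speed limits (rad/s): [2.57, 2.57, 3.14, 3.14, 3.14, 3.14].

INTERFACE

Orientations are given as a unit quaternion [w, x, y, z].
In Python, from workcell import r gives the robot as it stands.
- The arm moves only by the tool servo_tool, never from a script. Its argument "series" is a list of rows, each a list of 3 entries, a list of its own where there are three numbers: the shift along the tool's x, y, z in mm, then the turn about the tool's z in rad, then the finger opening in mm, from 0 to 85.4. A call has 1 to 8 rows; each row is the pose to reach, as a shift and turn from the pose measured when the call began, along the tool's axes at that moment; what a row does not reach only later rows make up. A row lasts 1/10 s, in which the tool goes at most 50 mm and 8.59 degrees, less where a joint would pass 70% of its speed; a pose out of reach is approached as far as the arm can. A call with a gripper value outside its range is refused whole. The fingers move at their own pace and stop on an object; "squeeze" is the grip in N (left out, the last holds). Time passes only in rows, so rows that repeat a pose let the fingers close. It gives the time, the measured TCP pose, the force and the opening at its end, in the units of the state.
- r.observe(): the state, without advancing time (a new reading comes with each control period).
- r.get_image(name): name is "side" or "top" or "wrist"; returns the picture (420x560x3 uint8, blue, green, red); there is no depth.
- r.calibration(name): a dict with "fx", "fy", "cx", "cy" (pixels), "rvec" (rotation vector, rad) and "tvec" (3), from world to camera coordinates, as OpenCV has them. Camera axes: x right, y down, z forward; pixel columns grow to the right and rows downward; lengths in m; the calibration is good to about 2 mm. A picture is of the moment at which its call begins: read the wrist's pose just before it. calibration takes no time and is no camera call; for the wrist camera it gives the pose at the moment of the call.
- r.hand_in(): hands the job in, once; it reports no verdict.
The state is a dict: "time": time; "qpos": joint angles; "joint_velocities": joint speeds; "effort": joint torques, N m; "tcp_pos": TCP position; "tool_rot": TCP orientation; "wrist_force": force on the tool from outside, world axes, zero at the start; "moment": the same for the moment, N m; "grip_width": finger opening in m.
Only numpy, scipy, OpenCV 4.12 (cv2) and the standard library are available. Lean on these libraries where they do the work, as an engineer would, in place of code of your own. Each camera call takes 0.05 s, during which the arm holds its last target.

TASK

Earth-test the aluminium bearing brackets standing on the repair bench: stand every one of them upright side by side on the bed in the middle of the vise jaws, broad faces to the jaws, and wind the crank until its jaws hold them firmly; then, with the vise still tight, press the tester's red plunger fully down, hold it there for about a second and let go. Afterwards wind the vise fully open again and stand all the brackets upright in the green tray, leaving the battery, the screwdriver and the mug where they are.

Things in the scene. Friction and masses are not known exactly. Their poses are not given: they have to be found in the camera images.
- vise: machine vise, bolted down. Origin: bed centre on the bench; own y along the screw, towards the crank. Bed 110 (x) x 235 (y) mm, upper face 30 mm up: brackets stand on it. Jaws 90 mm wide, tops 91 mm up. Fixed jaw face at y = -75 mm, moving jaw face at y = +50 mm minus joint jaw, so 125 mm apart when fully open. Screw bearing block at y = 100 to 120 mm, 92 mm high
- jaw_face (a point): centre of the moving jaw's steel face, 57 mm above the bench; it slides to the vise's -y as it closes
- jaw (a joint): travel of the moving jaw in m: 0 fully open, grows as it closes, at most 0.09. Driven by the crank: 24 mm a turn (0.00382 m per rad of joint crank). It starts 0 to 4 mm closed
- crank (a joint): crank angle in rad, several turns; grows as the vise closes: clockwise looking along the vise's -y. At angle a the grip lies at 40 mm x (-sin a along the vise's x, cos a upward) from the axis: 0 is straight up. Friction needs about 5 N at the grip and keeps the vise tight when let go; 8 to 12 N at the grip clamps firmly
- crank_pin (a point): middle of the crank's green grip: a free-turning sleeve of 16 mm diameter, 66 mm long, lying along the vise's y. It circles in an upright plane at 40 mm radius, 35 to 115 mm above the bench. The crank's arm is on the vise's side of it, the other end is free. It can be pinched from above and led round without regrasping
- crank_axis (a point): point on the crank's axis level with the middle of the grip: in the vise's frame at (0, 180, 75) mm
- bracket_a: aluminium bearing bracket, 250 g: block 60 (own x) x 34 (own y, thickness) x 45 mm high, a round bearing on both broad faces; centred on its top an orange lug 30 (x) x 34 (y) mm, 45 to 87 mm above the underside, to grip it by. Origin: centre of the underside, z up; a half turn looks the same. Two or three are present (None: absent), standing on the bench
- bracket_b: the same as bracket_a
- bracket_c: the same as bracket_a
- tray: green open tray, fixed, 150 (own x) x 190 (own y) x 40 mm high, walls and floor 5 mm. Origin: centre of the underside
- tester: dark instrument with green end cheeks, fixed, 110 (own x) x 160 (own y) x 80 mm high. Origin: centre of the underside
- plunger_top (a point): centre of the top of the tester's red plunger, a disc of 36 mm diameter on the tester's top, 124 mm above the bench when up; it goes straight down
- plunger (a joint): depth of the plunger in m: 0 up, 0.018 fully down against its stop. Sprung back; 3 N starts it, 9 N holds it fully down
- battery: black battery pack with a green band, 75 x 110 x 67 mm, loose; leave alone. Origin: centre of the underside
- screwdriver: screwdriver with green handle, 200 mm long, lying; leave alone
- mug: white mug, 80 mm wide, 90 mm high; leave alone. Origin: centre of the underside
Mind the look-alikes: they are no part of the job. What is shaped like the bracket_b but purple is not meant.

How it is judged:
By the outcome, as a careful person would: the job done as asked, in the order asked, and still so for the second after the job is handed in, with the robot touching nothing.
Of bracket_a, bracket_b, bracket_c only 2 to 3 are there at a start; the rules pass over those that are not, and their reading is None.
At some moment in a run one of bracket_a, bracket_b, bracket_c may be knocked a few centimetres aside while the robot is not near it.
It also fails if it takes over 210 s, if anything falls off the work surface, if the arm or the gripper's body presses on something with over 40 N, if the wrist force passes 120 N, or if a joint passes its speed limit or range.

## Working session

There is one attempt and no reset: what is moved stays moved. The work goes in short steps, Python scripts to look and compute and a tool call to move; the robot and the scene stay as the last step left them, time stands still between calls to the robot, and variables do not carry over. Pictures are saved under pics/ and viewed, and the job is handed in when it is done.

Besides the shell and the picture viewer there is one more tool, called after "Request:" as name(argument=value, ...) on one line, values as JSON. servo_tool: Moves the arm, as the interface text tells. Its arguments: {"type":"object","properties":{"series":{"type":"array"},"squeeze":{"type":"number"}},"required":["series"]}

```bash
ls; mkdir -p pics; cat > h.py <<'E'
import numpy as np, cv2
from workcell import r
def cam(n):
    c=r.calibration(n);R,_=cv2.Rodrigues(np.array(c["rvec"],float));t=np.array(c["tvec"],float).ravel()
    K=np.array([[c["fx"],0,c["cx"]],[0,c["fy"],c["cy"]],[0,0,1]]);return K,R,t
def ray(n,u,v,z,C=None):
    K,R,t=C or cam(n);d=R.T@np.linalg.inv(K)@np.array([u,v,1.]);o=-R.T@t
    return o+d*(z-o[2])/d[2]
def proj(n,P,C=None):
    K,R,t=C or cam(n);p=K@(R@np.asarray(P,float)+t);return p[:2]/p[2]
def snap(n,f,s=1.4):
    im=r.get_image(n);cv2.imwrite("pics/"+f+"_raw.png",im);cv2.imwrite("pics/"+f+".png",cv2.resize(im,None,fx=s,fy=s));return im
E
python3 - <<'E'
from h import *
print(r.observe())
for n in("side","top","wrist"):
    snap(n,n+"0"); K,R,t=cam(n); print(n,K.round(1).tolist(),(-R.T@t).round(3),R.round(2).tolist())
E
```

```text
pics
{'time': 0.0, 'qpos': array([ 1.01738723e+00,  3.14013061e-01,  4.49636553e-02,  1.30362313e+00,
       -3.07195631e-05,  1.43117765e+00]), 'joint_velocities': array([-0.00139871, -0.0004392 ,  0.00100069,  0.00111826,  0.00056174,
        0.0009049 ]), 'effort': array([-1.30357871e-04, -4.80621064e+01,  2.98537034e+01,  1.92866108e-02,
       -1.75225146e-04,  2.00111765e-05]), 'tcp_pos': array([0.23094346, 0.5260047 , 0.23039543]), 'tool_rot': array([-3.04153356e-04,  2.05422212e-01,  9.78672997e-01, -8.87562921e-04]), 'wrist_force': array([0.78556666, 0.71127991, 0.32872979]), 'moment': array([ 0.01134369, -0.00775901, -0.04713754]), 'grip_width': 0.08584848456165192}
side [[430.3, 0.0, 277.4], [0.0, 430.3, 215.0], [0.0, 0.0, 1.0]] [ 0.161 -0.803  0.708] [[0.89, -0.45, 0.02], [-0.23, -0.5, -0.84], [0.39, 0.74, -0.55]]
top [[388.3, 0.0, 281.0], [0.0, 388.3, 204.4], [0.0, 0.0, 1.0]] [0.528 0.054 1.12 ] [[-0.02, -1.0, 0.01], [-1.0, 0.02, -0.06], [0.06, -0.01, -1.0]]
wrist [[353.6, 0.0, 277.8], [0.0, 353.6, 211.2], [0.0, 0.0, 1.0]] [0.157 0.559 0.373] [[0.4, 0.92, -0.0], [0.87, -0.38, 0.31], [0.29, -0.13, -0.95]]
```

View pics/top0.png

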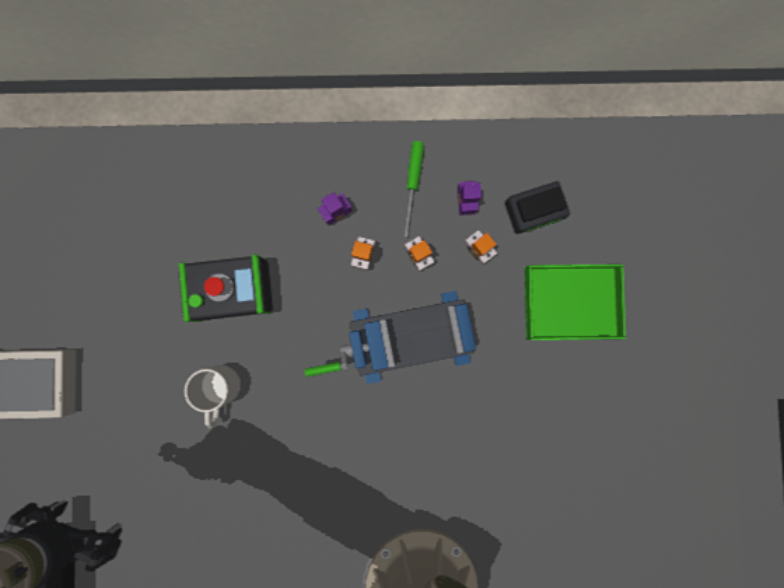

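View pics/side0.png

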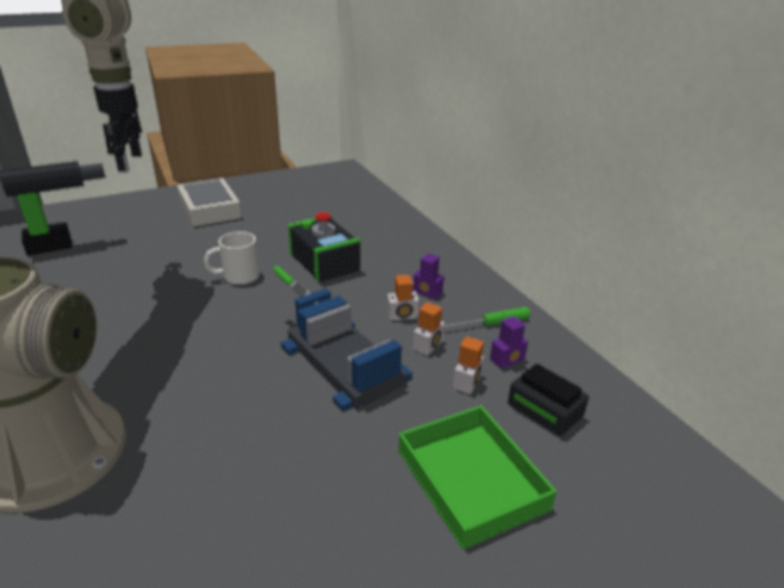

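View pics/wrist0.png

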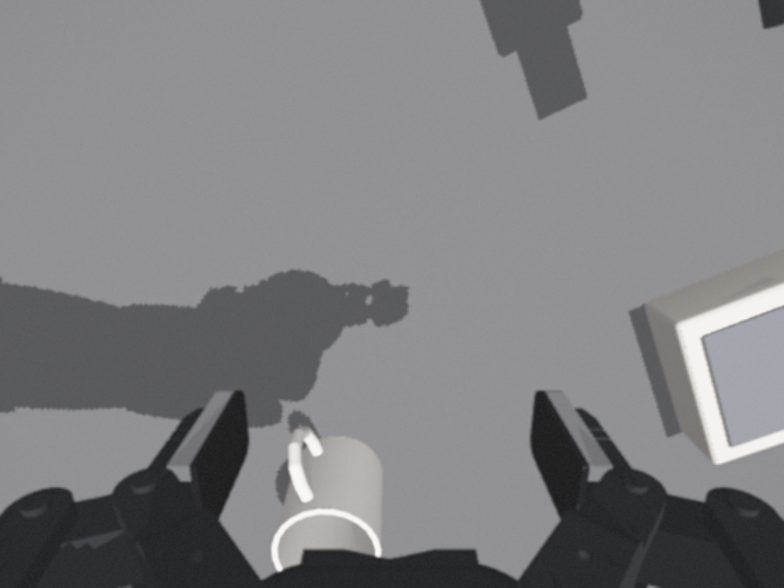

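```bash
python3 - <<'E'
from h import *
im=cv2.imread("pics/top0_raw.png");C=cam("top")
hsv=cv2.cvtColor(im,cv2.COLOR_BGR2HSV)
def blobs(lo,hi,z,nm,im=hsv,C=C,mn=25,ax=None):
    m=cv2.inRange(im,lo,hi);cs,_=cv2.findContours(m,cv2.RETR_EXTERNAL,cv2.CHAIN_APPROX_NONE)
    for c in cs:
        if cv2.contourArea(c)<mn:continue
        (u,v),wh,a=cv2.minAreaRect(c);bx=cv2.boxPoints(((u,v),wh,a));P=np.array([ray("",*p,z,C)[:2] for p in bx])
        print(nm,"px",(round(u,1),round(v,1)),"ctr",P.mean(0).round(4),"corners",P.round(3).tolist(),"edges",np.linalg.norm(P-np.roll(P,-1,0),axis=1).round(3)[:2], "ang",[round(float(np.degrees(np.arctan2(*(P[(i+1)%4]-P[i])[::-1]))),1) for i in (0,1)])
blobs((5,120,120),(20,255,255),.087,"orange")
blobs((125,80,40),(160,255,255),.087,"purple")
blobs((45,120,60),(75,255,255),.04,"green")
blobs((0,150,100),(4,255,255),.124,"red")
blobs((100,80,50),(118,255,255),.091,"blue")
# vise
cv2.imwrite("pics/tv.png",cv2.resize(im[150:290,200:460],None,fx=3,fy=3,interpolation=cv2.INTER_CUBIC))
s=cv2.imread("pics/side0_raw.png");cv2.imwrite("pics/sv.png",cv2.resize(s[140:300,180:440],None,fx=3,fy=3,interpolation=cv2.INTER_CUBIC))
E
```

```text
orange px (300.0, 178.5) ctr [ 0.6622 -0.0107] corners [[0.668, 0.011], [0.683, -0.02], [0.657, -0.033], [0.642, -0.001]] edges [0.035 0.029] ang [-64.6, -155.1]
orange px (257.9, 178.2) ctr [0.6654 0.1019] corners [[0.656, 0.122], [0.684, 0.114], [0.675, 0.082], [0.647, 0.089]] edges [0.029 0.034] ang [-15.0, -105.4]
orange px (346.0, 173.8) ctr [ 0.6723 -0.1346] corners [[0.674, -0.112], [0.695, -0.14], [0.671, -0.157], [0.65, -0.13]] edges [0.035 0.029] ang [-52.7, -143.2]
purple px (238.1, 147.4) ctr [0.7499 0.1534] corners [[0.757, 0.191], [0.787, 0.141], [0.743, 0.116], [0.713, 0.166]] edges [0.059 0.051] ang [-59.8, -150.4]
purple px (335.0, 140.5) ctr [ 0.7634 -0.1078] corners [[0.795, -0.087], [0.794, -0.13], [0.732, -0.128], [0.732, -0.085]] edges [0.043 0.063] ang [-91.2, 178.1]
green px (230.1, 263.5) ctr [0.4368 0.1852] corners [[0.438, 0.221], [0.451, 0.153], [0.436, 0.15], [0.423, 0.218]] edges [0.069 0.016] ang [-79.3, -168.8]
green px (410.5, 215.5) ctr [ 0.5581 -0.3196] corners [[0.634, -0.223], [0.63, -0.423], [0.482, -0.415], [0.486, -0.217]] edges [0.2   0.148] a
[... 1201 characters left out ...]
442, 0.056], [0.436, 0.086]] edges [0.031 0.09 ] ang [-80.0, -169.9]
blue px (257.3, 224.2) ctr [0.5425 0.1056] corners [[0.549, 0.121], [0.554, 0.094], [0.536, 0.09], [0.531, 0.118]] edges [0.027 0.018] ang [-80.0, -169.8]
blue px (332.0, 233.7) ctr [ 0.513  -0.0912] corners [[0.555, -0.071], [0.559, -0.095], [0.471, -0.111], [0.467, -0.088]] edges [0.024 0.089] ang [-79.2, -169.7]
blue px (320.6, 211.7) ctr [ 0.5719 -0.0629] corners [[0.579, -0.047], [0.584, -0.075], [0.565, -0.079], [0.56, -0.05]] edges [0.029 0.019] ang [-80.0, -170.4]
blue px (174.3, 203.2) ctr [0.6032 0.3243] corners [[0.631, 0.34], [0.633, 0.313], [0.575, 0.309], [0.573, 0.335]] edges [0.027 0.058] ang [-86.5, -175.6]
```

View pics/tv.png

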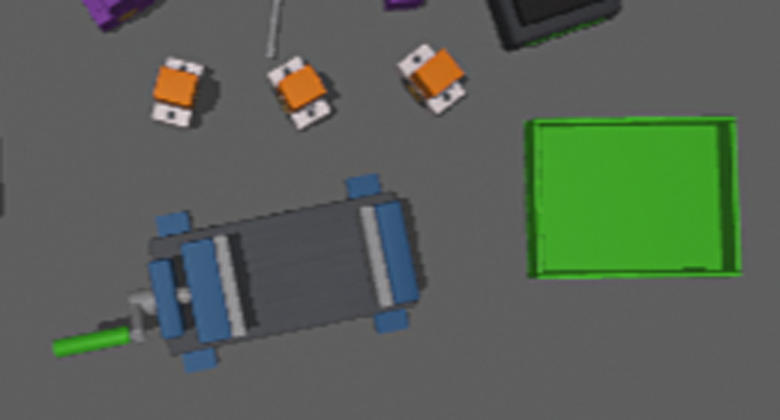

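View pics/sv.png

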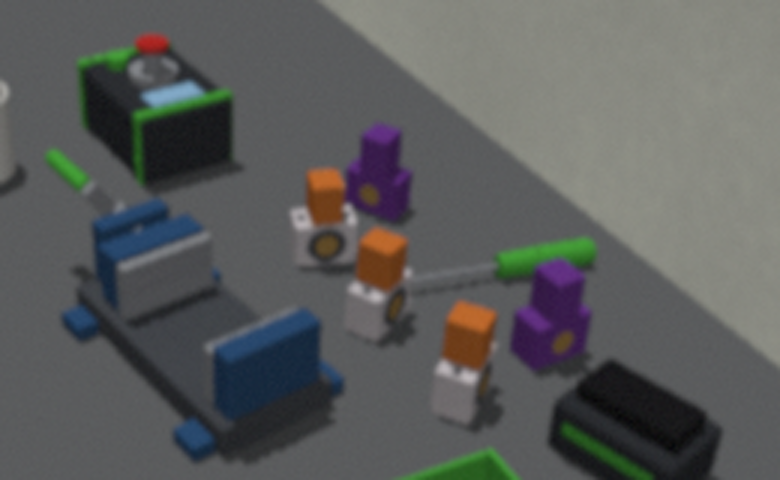

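```bash
cat >> h.py <<'E'
from scipy.spatial.transform import Rotation as Ro
def pose():
    o=r.observe();w,x,y,z=o["tool_rot"];return np.array(o["tcp_pos"]),Ro.from_quat([x,y,z,w]).as_matrix(),o
def goto(x,y,z,yaw=None):
    """yaw: world angle deg of tool y (mod 180). prints shift mm, turn rad"""
    p,R,o=pose();s=R.T@(np.array([x,y,z])-p)*1000
    t=0
    if yaw is not None:
        cur=np.degrees(np.arctan2(R[1,1],R[0,1]));d=(yaw-cur+90)%180-90
        t=-np.radians(d)
        # tool z down: positive turn about tool z decreases world yaw
    print("t=%.2f shift"%o["time"],s.round(1).tolist(),"turn %.3f"%t,"q6 %.2f"%o["qpos"][5],"q6 after ~%.2f (or -)"%(o["qpos"][5]+t),"tilt",R[:,2].round(3))
E
python3 - <<'E'
from h import *
goto(.48,.03,.42,90)
p,R,o=pose();print(R.round(3))
E
```

```text
t=0.15 shift [-427.4, -354.4, -189.0] turn -0.414 q6 1.43 q6 after ~1.02 (or -) tilt [-0.001 -0.001 -1.   ]
[[-0.916  0.402 -0.001]
 [ 0.402  0.916 -0.001]
 [ 0.    -0.001 -1.   ]]
```

Request:
servo_tool(series=[[[-30, -25, -50], 0, 60], [[-65, -55, -100], -0.1, 60], [[-100, -83, -140], -0.2, 60], [[-133, -110, -165], -0.3, 60], [[-168, -140, -185], -0.41, 60], [[-205, -170, -189], -0.41, 60], [[-243, -202, -189], -0.41, 60], [[-280, -232, -189], -0.41, 60]])

```text
time: 0.95
tcp_pos: [0.3805, 0.228, 0.4192]
tool_rot: [0.0, 0.002, 1.0, -0.0]
wrist_force: [1.1, 0.5, -0.8]
grip_width: 0.0599
```

```bash
python3 - <<'E'
from h import *
goto(.48,.03,.42,90)
print(pose()[0])
E
```

```text
t=0.95 shift [-100.1, -197.7, -0.6] turn -0.003 q6 0.36 q6 after ~0.36 (or -) tilt [ 0.001 -0.001 -1.   ]
[0.38048552 0.22796991 0.41921742]
```

Request:
servo_tool(series=[[[-20, -40, 0], 0, 60], [[-45, -85, 0], 0, 60], [[-70, -130, 0], 0, 60], [[-90, -165, 0], 0, 60], [[-100, -190, 0], 0, 60], [[-100, -198, 0], 0, 60], [[-100, -198, 0], 0, 60]])

```text
time: 1.65
tcp_pos: [0.4797, 0.0288, 0.419]
tool_rot: [-0.0, 0.003, 1.0, -0.0]
wrist_force: [-0.2, 0.5, -0.0]
grip_width: 0.0601
```

```bash
python3 - <<'E'
from h import *
print(pose()[0]); C=cam("wrist");np.save("c1.npy",np.array([*C[0].ravel(),*C[1].ravel(),*C[2]]));snap("wrist","w1")
E
```

```text
[0.47974189 0.02882998 0.41899077]
```

View pics/w1.png

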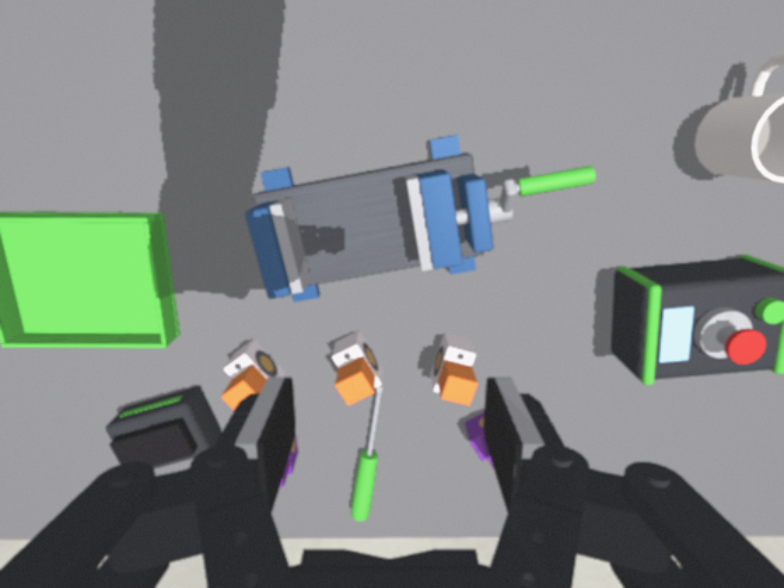

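```bash
python3 - <<'E'
import cv2
im=cv2.imread("pics/w1_raw.png")
cv2.imwrite("pics/w1v.png",cv2.resize(im[90:220,170:365],None,fx=4,fy=4,interpolation=cv2.INTER_CUBIC))
cv2.imwrite("pics/w1b.png",cv2.resize(im[230:330,140:360],None,fx=3.6,fy=3.6,interpolation=cv2.INTER_CUBIC))
E
```

```text
(no output)
```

View pics/w1v.png

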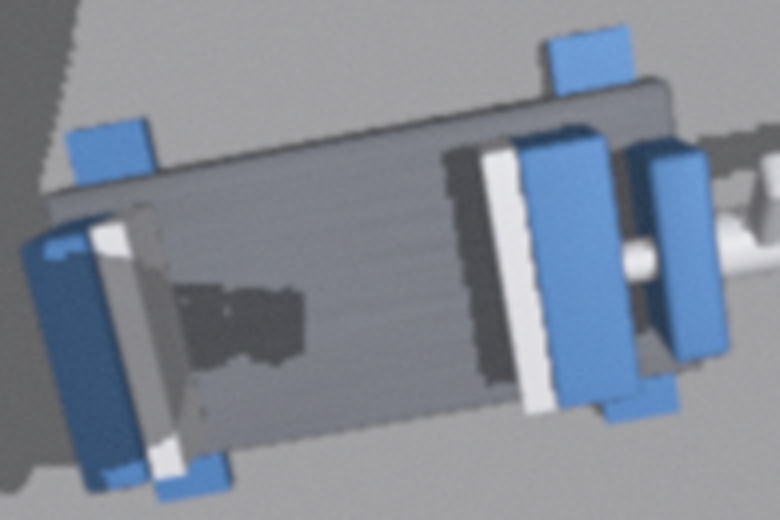

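View pics/w1b.png

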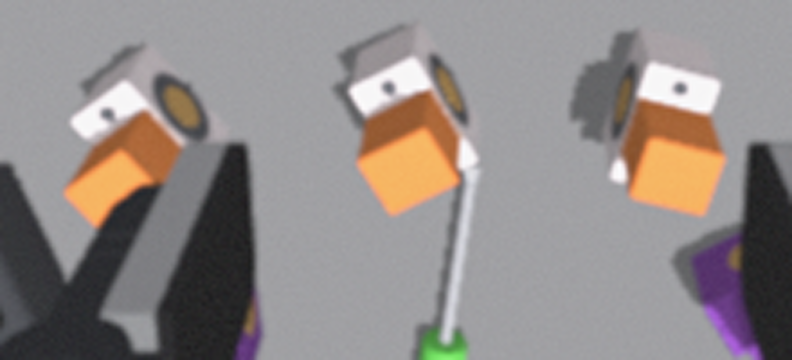

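```bash
python3 - <<'E'
from h import *
a=np.load("c1.npy");C=(a[:9].reshape(3,3),a[9:18].reshape(3,3),a[18:])
f=lambda u,v,z:ray("",170+u/4,90+v/4,z,C)[:2]
def ang(p,q): d=q-p;return np.degrees(np.arctan2(d[1],d[0])),np.linalg.norm(d)
F=f(130,224,.091),f(187,476,.091);M=f(482,152,.091),f(525,412,.091)
print("fixed",F,ang(*F));print("mov",M,ang(*M))
mo=f(597,130,.091),f(638,395,.091);print("mov back",mo,ang(*mo))
B=f(655,80,.03),f(47,195,.03);print("bed near edge",B,ang(*B))
feet=[f(545,40,.015),f(628,27,.015),f(66,132,.015),f(145,118,.015),f(158,500,.015),f(232,487,.015),f(606,422,.015),f(680,411,.015)]
print("feet",np.mean(feet,0))
fm=(F[0]+F[1])/2;mm=(M[0]+M[1])/2
print("gap",np.linalg.norm(mm-fm),fm,mm)
for th in (10,10.2):
  c,s=np.cos(np.radians(th)),np.sin(np.radians(th));ex=np.array([c,s]);ey=np.array([-s,c])
  print(th,"origin from fixed",fm+.075*ey,"gap y",(mm-fm)@ey,(mm-fm)@ex)
g=lambda u,v,z:ray("",u/1.4,v/1.4,z,C)[:2]
# crank grip (1.4x): 
print("grip at z?", [ (z,g(520,187,z),g(595,176,z)) for z in (.1,.115)])
im=cv2.imread("pics/w1_raw.png");hsv=cv2.cvtColor(im,cv2.COLOR_BGR2HSV)
m=cv2.inRange(hsv,(5,100,200),(20,255,255));cs,_=cv2.findContours(m,cv2.RETR_EXTERNAL,cv2.CHAIN_APPROX_NONE)
for c in cs:
  if cv2.contourArea(c)<60:continue
  bx=cv2.boxPoints(cv2.minAreaRect(c));P=np.array([ray("",*p,.087,C)[:2] for p in bx]);print("orange",cv2.minAreaRect(c)[0],P.mean(0),[np.round(ang(P[i],P[(i+1)%4]),3) for i in(0,1)])
m=cv2.inRange(hsv,(0,150,100),(4,255,255));cs,_=cv2.findContours(m,cv2.RETR_EXTERNAL,cv2.CHAIN_APPROX_NONE)
for c in cs:
  if cv2.contourArea(c)<60:continue
  (u,v),rad=cv2.minEnclosingCircle(c);print("red",u,v,ray("",u,v,.124,C))
for p in ((0,213),(163,213),(178,331),(165,346),(3,346)): print("tray",p,g(*p,.04))
E
```

```text
fixed (array([ 0.46339639, -0.07066294]), array([ 0.5508863 , -0.05711341])) (np.float64(8.803436071570248), np.float64(0.0885328918200345))
mov (array([0.44087062, 0.0453721 ]), array([0.52843909, 0.0606413 ])) (np.float64(9.891148267644908), np.float64(0.08888973538631983))
mov back (array([0.43414097, 0.08251905]), array([0.5226345 , 0.09930682])) (np.float64(10.74171625824585), np.float64(0.0900718327923652))
bed near edge (array([0.4212251 , 0.10988267]), array([ 0.46088365, -0.11355392])) (np.float64(-79.93518818448746), np.float64(0.2269288684655561))
feet [0.49412824 0.00942437]
gap 0.11903803830338074 [ 0.50714134 -0.06388818] [0.48465485 0.0530067 ]
10 origin from fixed [0.49411773 0.00997241] gap y 0.11902371937851543 -0.0018462904488593039
10.2 origin from fixed [0.49385999 0.00992649] gap y 0.11902943900165414 -0.0014308088861322637
grip at z? [(0.1, array([0.44766569, 0.14875803]), array([0.43825232, 0.21616347])), (0.115, array([0.44608867, 0.14486298]), array([0.43698142, 0.21007645]))]
orange (169.4512176513672, 280.93902587890625) [ 0.66606486 -0.13624166] [array([1.29116e+02, 3.60000e-02]), array([3.1706e+01, 2.0000e-02])]
orange (327.5293884277344, 278.3823547363281) [0.66321722 0.10252377] [array([1.68964e+02, 3.10000e-02]), array([7.4277e+01, 3.5000e-02])]
orange (252.9000244140625, 277.3000183105469) [ 0.66070353 -0.00996039] [array([1.18414e+02, 3.50000e-02]), array([23.146,  0.03 ])]
red 532.7349243164062 247.40603637695312 [0.59723043 0.37166782 0.124     ]
tray (0, 213) [ 0.47754332 -0.37992851]
tray (163, 213) [ 0.47856976 -0.20871852]
tray (178, 331) [ 0.61229122 -0.21164444]
tray (165, 346) [ 0.63074793 -0.22914934]
tray (3, 346) [ 0.62961388 -0.41494402]
```

```bash
python3 - <<'E'
from h import *
a=np.load("c1.npy");C=(a[:9].reshape(3,3),a[9:18].reshape(3,3),a[18:])
th=np.radians(10);ex=np.array([np.cos(th),np.sin(th),0]);ey=np.array([-ex[1],ex[0],0]);o=np.array([.494,.0095,0])
P=lambda x,y,z:o+ex*x/1000+ey*y/1000+np.array([0,0,z/1000])
for nm,Cc,box in(("w1",C,(90,220,170,365)),("top0",cam("top"),(205,280,240,350))):
  im=cv2.imread(f"pics/{nm}_raw.png");y0,y1,x0,x1=box;s=4 if nm=="w1" else 7
  cr=cv2.resize(im[y0:y1,x0:x1],None,fx=s,fy=s,interpolation=cv2.INTER_CUBIC)
  for col,y,z in(((0,0,255),-75,91),((0,255,255),-75,30),((0,0,255),48,91),((0,255,255),48,30),((255,0,255),-117.5,30),((255,0,255),117.5,30)):
    w=45 if z>80 or abs(y)<100 else 55
    q=[(proj("",P(x,y,z),Cc)-[x0,y0]+.5)*s for x in(-w,w)]
    cv2.line(cr,*[tuple(int(v) for v in k) for k in q],col,1)
  cv2.imwrite(f"pics/ov_{nm}.png",cr);print(cr.shape)
E
```

```text
(520, 780, 3)
(525, 770, 3)
```

View pics/ov_w1.png

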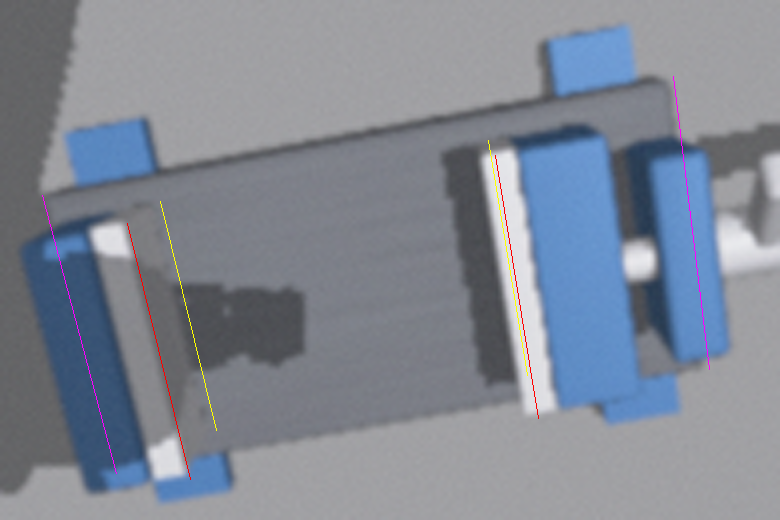

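View pics/ov_top0.png

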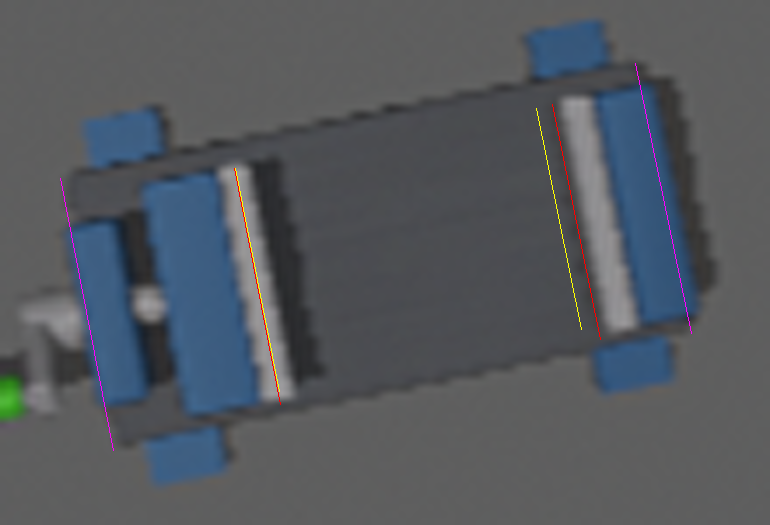

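```bash
python3 - <<'E'
from h import *
goto(.6615,-.0104,.16,25)
E
```

```text
t=1.70 shift [-182.1, -39.5, 259.3] turn 1.131 q6 -0.10 q6 after ~1.03 (or -) tilt [ 0. -0. -1.]
```

Request:
servo_tool(series=[[[-23, -5, 30], 0.14, 60], [[-46, -10, 64], 0.28, 60], [[-70, -15, 98], 0.42, 60], [[-93, -20, 132], 0.56, 60], [[-116, -25, 166], 0.7, 60], [[-140, -30, 200], 0.84, 60], [[-163, -35, 232], 0.98, 60], [[-182, -39, 259], 1.131, 60]])

```text
time: 2.5
tcp_pos: [0.6615, -0.0077, 0.1587]
tool_rot: [-0.0, 0.539, 0.843, -0.0]
wrist_force: [-0.1, 0.7, 0.1]
grip_width: 0.0601
```

```bash
python3 - <<'E'
from h import *
C=cam("wrist");snap("wrist","w2")
np.save("c2.npy",np.array([*C[0].ravel(),*C[1].ravel(),*C[2]]))
goto(.6615,-.0104,.052,25); print(proj("",[.6615,-.0104,.087],C)*1.4)
E
```

```text
t=2.55 shift [-2.0, -0.8, 101.2] turn -0.010 q6 1.01 q6 after ~1.00 (or -) tilt [-0.005  0.001 -1.   ]
[386.35275201 320.7372005 ]
```

View pics/w2.png

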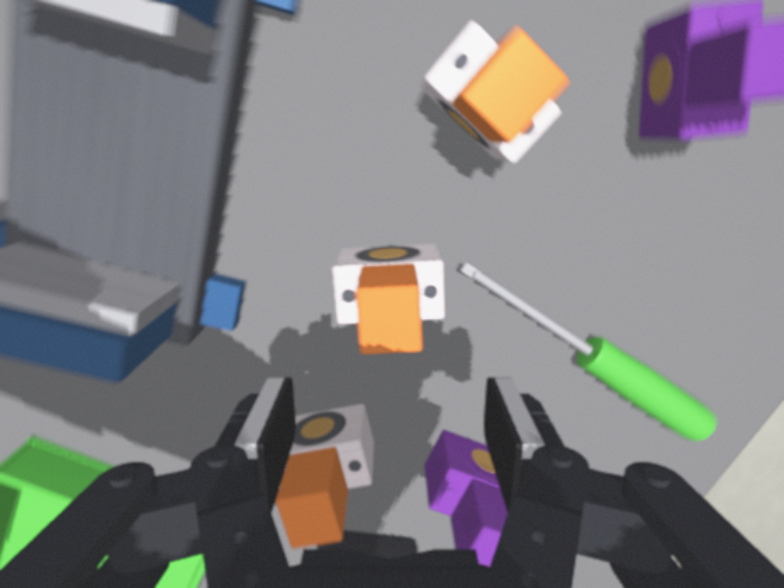

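```bash
cat >> h.py <<'E'
def ldC(f):
    a=np.load(f);return (a[:9].reshape(3,3),a[9:18].reshape(3,3),a[18:])
def svC(f):
    C=cam("wrist");np.save(f,np.array([*C[0].ravel(),*C[1].ravel(),*C[2]]));return C
def lug(im,C,z,lo=(5,120,215),mn=200):
    hsv=cv2.cvtColor(im,cv2.COLOR_BGR2HSV);m=cv2.inRange(hsv,lo,(22,255,255))
    m=cv2.morphologyEx(m,cv2.MORPH_OPEN,np.ones((3,3)))
    for c in cv2.findContours(m,cv2.RETR_EXTERNAL,cv2.CHAIN_APPROX_NONE)[0]:
        if cv2.contourArea(c)<mn:continue
        P=np.array([ray("",*q[0],z,C)[:2] for q in c]).astype(np.float32)*1000
        (x,y),(w,h),a=cv2.minAreaRect(P)
        px=c.mean(0)[0]
        # own x = short side (30)
        ax=a if w<h else a+90
        print("lug px",px.round(0)*1.4,"world mm",round(x,1),round(y,1),"sides",round(w,1),round(h,1),"short-side dir",round((ax+90)%180-90,1))
E
python3 - <<'E'
from h import *
lug(cv2.imread("pics/w2_raw.png"),ldC("c2.npy"),.087)
E
```

```text
lug px [389.2 316.4] world mm 662.1 -9.2 sides 28.9 32.7 short-side dir 27.9
lug px [515.2  85.4] world mm 665.9 101.9 sides 32.8 29.7 short-side dir -15.1
```

```bash
python3 - <<'E'
from h import *
goto(.662,-.0094,.053,27.5)
E
```

```text
t=2.55 shift [-1.3, 0.0, 100.2] turn -0.053 q6 1.01 q6 after ~0.96 (or -) tilt [-0.005  0.001 -1.   ]
```

Request:
servo_tool(series=[[[-1, 0, 25], -0.05, 60], [[-1, 0, 55], -0.05, 60], [[-1, 0, 80], -0.05, 60], [[-1, 0, 96], -0.05, 60], [[-1, 0, 100], -0.05, 60], [[-1, 0, 100], -0.05, 25], [[-1, 0, 100], -0.05, 20], [[-1, 0, 100], -0.05, 20]], squeeze=50)

```text
time: 3.35
tcp_pos: [0.6626, -0.0087, 0.055]
tool_rot: [-0.002, 0.52, 0.854, -0.0]
wrist_force: [-0.6, 1.6, 1.8]
grip_width: 0.029
```

Request:
servo_tool(series=[[[0, 0, 0], 0, 20], [[0, 0, 0], 0, 20], [[0, 0, -20], 0, 20], [[0, 0, -50], 0, 20], [[0, 0, -90], 0, 20], [[0, 0, -110], 0, 20], [[0, 0, -110], 0, 20]], squeeze=50)

```text
time: 4.05
tcp_pos: [0.6653, -0.0093, 0.1691]
tool_rot: [0.002, 0.52, 0.854, 0.001]
wrist_force: [0.7, 0.5, -2.8]
grip_width: 0.0291
```

```bash
python3 - <<'E'
from h import *
svC("c3.npy");snap("wrist","w3");snap("side","s3");o=pose();print(o[0],o[2]["wrist_force"],o[2]["grip_width"])
E
```

```text
[ 0.66281293 -0.00892549  0.16441015] [-0.18397051  0.44422682 -2.6751343 ] 0.029398870079224492
```

View pics/w3.png

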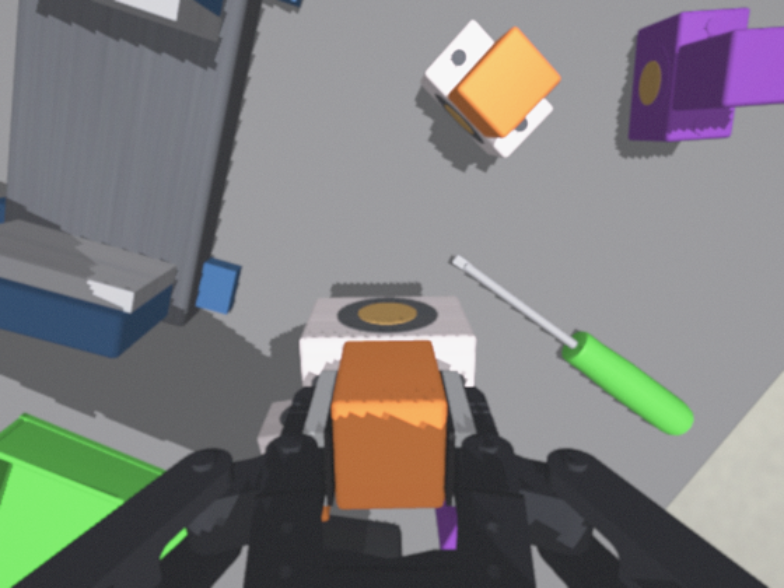

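View pics/s3.png

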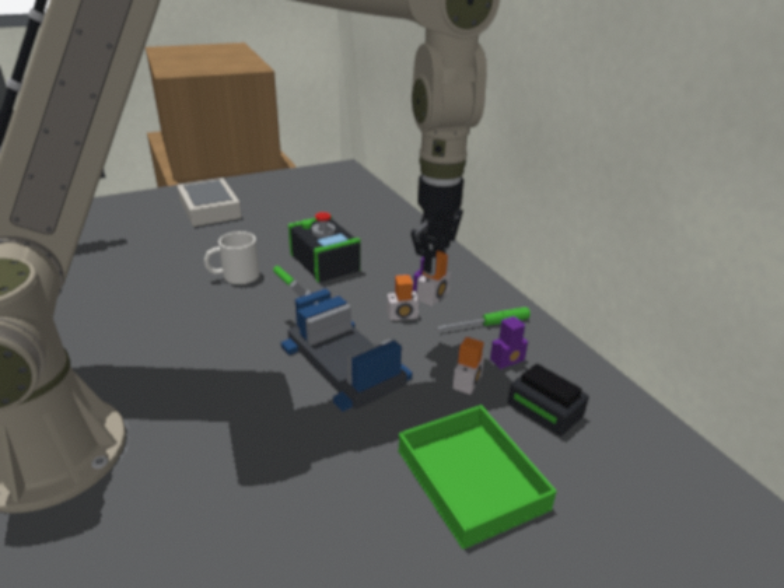

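```bash
cat >> h.py <<'E'
def held(C,pxs,dz=.032):
    # pxs: lug-top corners in 1.4x px; dz= lug top above TCP
    p,R,o=pose();P=np.mean([ray("",u/1.4,v/1.4,p[2]+dz,C) for u,v in pxs],0);print("held offset in tool mm",(R.T@(P-p)*1000).round(1))
th=np.radians(10);ex=np.array([np.cos(th),np.sin(th),0]);ey=np.array([-ex[1],ex[0],0]);VO=np.array([.494,.0078,0])
def V(x,y,z): return VO+ex*x/1000+ey*y/1000+np.array([0,0,z/1000])
E
python3 - <<'E'
from h import *
held(ldC("c3.npy"),[(333,402),(445,402),(443,507),(335,507)])
goto(*V(0,-54,175),10)
print(V(0,-54,86))
C=ldC("c3.npy"); p,R,o=pose(); print(R.T@(-C[1].T@C[2]-p))
E
```

```text
held offset in tool mm [ -5.2   2.  -32. ]
t=4.15 shift [40.9, -158.4, -10.1] turn 0.303 q6 0.96 q6 after ~1.26 (or -) tilt [-0.003  0.001 -1.   ]
[ 0.503377   -0.04537962  0.086     ]
[ 0.0797628   0.00141247 -0.14659562]
```

Request:
servo_tool(series=[[[2, -8, -14], 0, 20], [[8, -35, -16], 0.1, 20], [[16, -70, -16], 0.2, 20], [[26, -105, -14], 0.303, 20], [[35, -135, -12], 0.303, 20], [[42, -152, -12], 0.303, 20], [[44, -158, -12], 0.303, 20], [[44, -158, -12], 0.303, 20]])

```text
time: 4.95
tcp_pos: [0.5012, -0.0425, 0.1767]
tool_rot: [-0.002, 0.643, 0.766, -0.001]
wrist_force: [0.6, 0.3, -3.2]
grip_width: 0.029
```

```bash
python3 - <<'E'
from h import *
svC("c4.npy");snap("wrist","w4");print(pose()[0]);goto(*V(0,-50,110),10)
E
```

```text
[ 0.5023923  -0.0425524   0.17682766]
t=5.00 shift [0.9, 0.7, 66.8] turn -0.000 q6 1.15 q6 after ~1.15 (or -) tilt [-0.003  0.001 -1.   ]
```

View pics/w4.png

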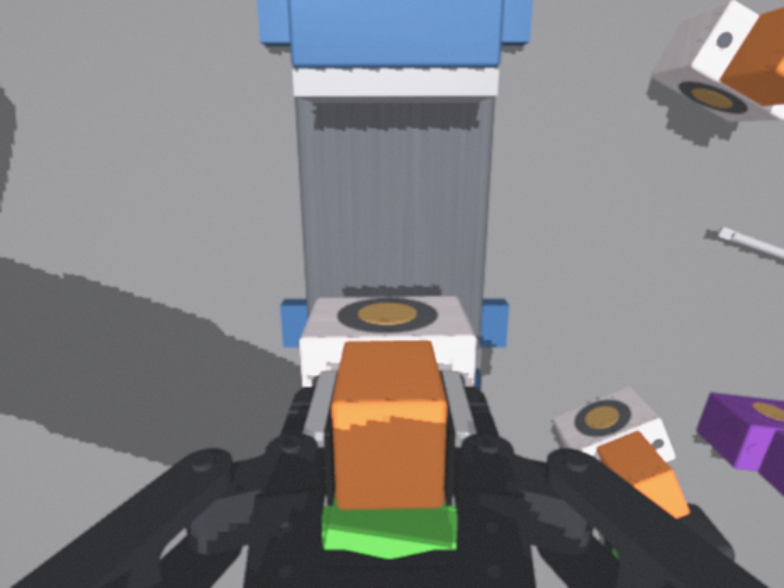

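```bash
python3 - <<'E'
from h import *
C=ldC("c4.npy");p,R,o=pose()
def t(u,v,z): return (R.T@(ray("",u/1.4,v/1.4,z,C)-p)*1000).round(1)[:2]
print("bed mid",(t(303,200,.03)+t(488,200,.03))/2, (t(299,150,.03)+t(492,150,.03))/2)
print("movjaw face top",t(294,97,.091),t(498,97,.091), "steel back", t(294,67,.091),t(498,67,.091))
print("bracket block top front (z=tcp-.055+.045)",t(304,335,p[2]-.010),t(474,335,p[2]-.010))
print("bracket foot front",t(315,297,p[2]-.055),t(463,297,p[2]-.055))
print("lug", t(333,402,p[2]+.032),t(445,402,p[2]+.032),t(335,507,p[2]+.032))
for z in(30,91): print("fixed jaw face pred",R.T@(V(0,-75,z)-p)*1000)
E
```

```text
bed mid [43.5   2.45] [71.25  2.35]
movjaw face top [ 95.1 -41.8] [95.  45.6] steel back [106.9 -41.1] [106.8  44.8]
bracket block top front (z=tcp-.055+.045) [ 16.8 -29.3] [16.8 27.2]
bracket foot front [ 15.1 -32.2] [15.1 30. ]
lug [ 16.2 -15. ] [16.2 13.2] [-16.3 -15.7]
fixed jaw face pred [-24.1804227    0.87135909 146.78894563]
fixed jaw face pred [-24.0867847    0.71231689  85.78922483]
```

Request:
servo_tool(series=[[[-2, 2, 8], 0, 20], [[-4, 3, 25], 0, 20], [[-4, 3, 45], 0, 20], [[-4, 3, 65], 0, 20], [[-4, 3, 75], 0, 20], [[-4, 3, 75], 0, 20], [[-4, 3, 75], 0, 20]])

```text
time: 5.7
tcp_pos: [0.5064, -0.0459, 0.1019]
tool_rot: [-0.001, 0.643, 0.766, -0.0]
wrist_force: [-0.3, -0.8, -2.7]
grip_width: 0.0297
```

```bash
python3 - <<'E'
from h import *
svC("c5.npy");snap("wrist","w5");im=snap("side","s5");cv2.imwrite("pics/s5c.png",cv2.resize(im[150:300,180:320],None,fx=4,fy=4,interpolation=cv2.INTER_CUBIC))
print(pose()[0],r.observe()["wrist_force"])
E
```

```text
[ 0.50685446 -0.04611254  0.10271569] [-0.4841056  -0.72824027 -3.09885216]
```

View pics/w5.png

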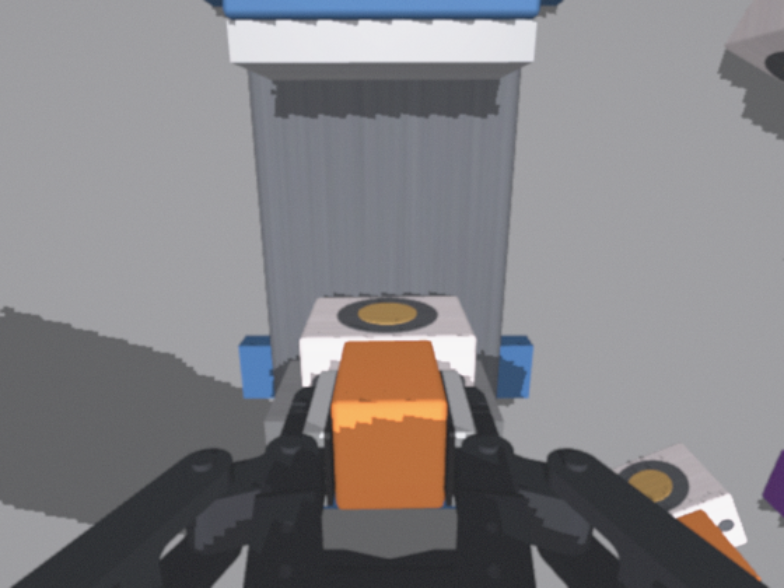

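View pics/s5c.png

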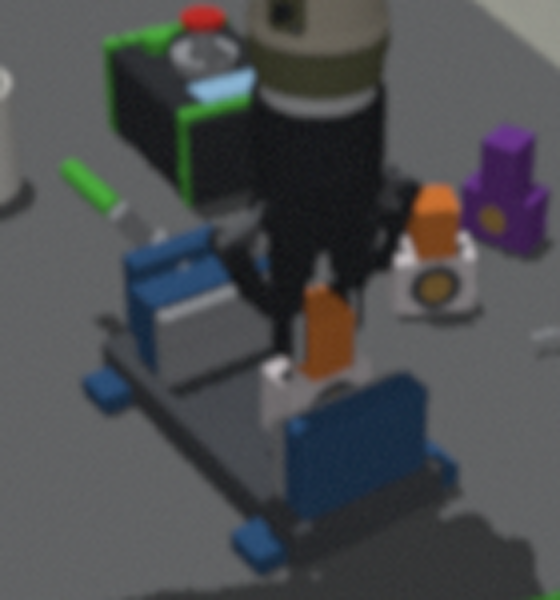

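Request:
servo_tool(series=[[[0, -0.5, 8], 0, 20], [[0, -0.5, 14], 0, 20], [[0, -0.5, 16], 0, 20], [[0, -0.5, 16.5], 0, 20], [[0, -0.5, 16.5], 0, 20]])

```text
time: 6.3
tcp_pos: [0.5062, -0.0462, 0.0861]
tool_rot: [-0.001, 0.643, 0.766, -0.0]
wrist_force: [0.5, -0.4, -3.1]
grip_width: 0.0291
```

Request:
servo_tool(series=[[[0, 0, 1], 0, 20], [[0, 0, 1.5], 0, 20], [[0, 0, 2], 0, 20]])

```text
time: 6.6
tcp_pos: [0.5064, -0.0463, 0.0849]
tool_rot: [-0.0, 0.643, 0.766, -0.0]
wrist_force: [-3.6, -0.1, 7.1]
grip_width: 0.0294
```

Request:
servo_tool(series=[[[0, 0, 0], 0, 50], [[0, 0, 0], 0, 50], [[0, 0, -8], 0, 55], [[0, 0, -30], 0, 60], [[0, 0, -60], 0, 60], [[0, 0, -90], 0, 60], [[0, 0, -100], 0, 60]])

```text
time: 7.3
tcp_pos: [0.5083, -0.0467, 0.1886]
tool_rot: [0.002, 0.643, 0.766, 0.001]
wrist_force: [-0.6, -0.3, -0.2]
grip_width: 0.06
```

```bash
python3 - <<'E'
from h import *
svC("c6.npy");im=snap("wrist","w6");t=snap("top","t6")
cv2.imwrite("pics/t6c.png",cv2.resize(t[110:280,200:440],None,fx=3.2,fy=3.2,interpolation=cv2.INTER_CUBIC))
lug(im,ldC("c6.npy"),.087)
print(pose()[0]);goto(.6645,.102,.18,-15)
E
```

```text
lug px [630.  460.6] world mm 664.5 -124.2 sides 28.8 12.4 short-side dir -55.2
lug px [382.2 313.6] world mm 507.1 -57.8 sides 32.7 37.6 short-side dir 10.8
lug px [771.4  43.4] world mm 652.8 96.6 sides 17.1 34.4 short-side dir 24.1
[ 0.50783374 -0.04660607  0.1867875 ]
t=7.40 shift [119.2, 180.0, 7.2] turn 0.436 q6 1.15 q6 after ~1.58 (or -) tilt [ 0.003 -0.001 -1.   ]
```

View pics/w6.png

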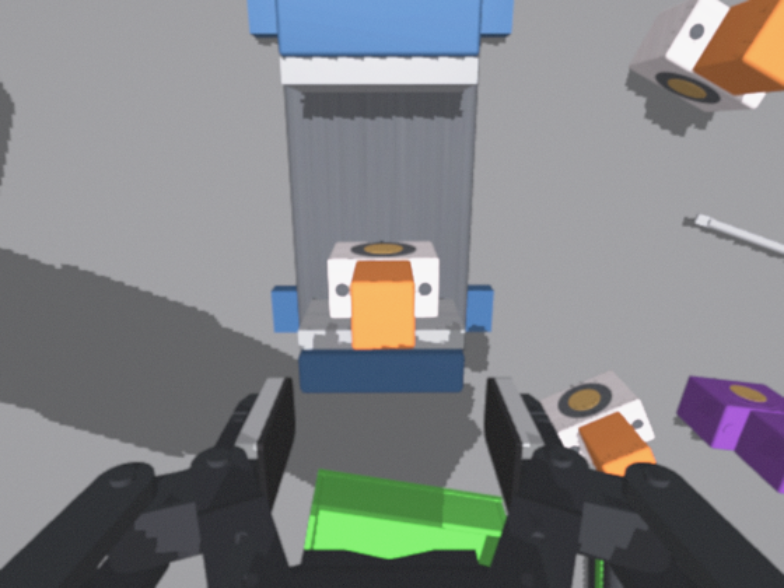

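View pics/t6c.png

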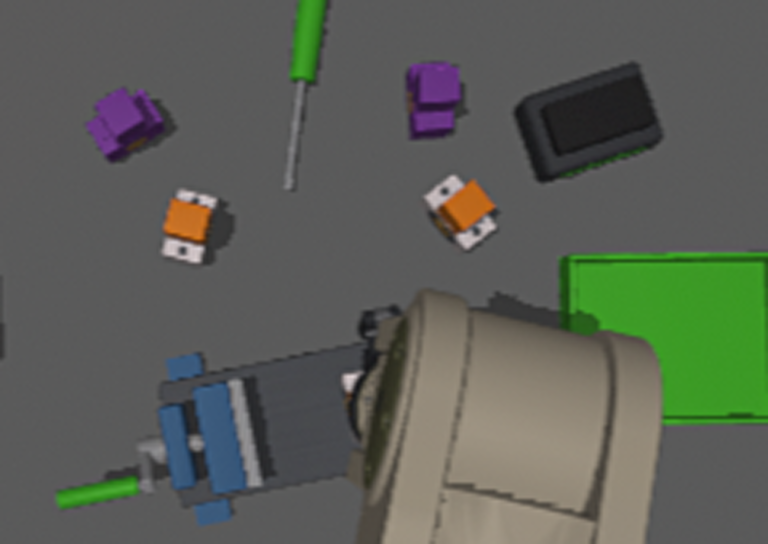

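```bash
python3 - <<'E'
from h import *
C=ldC("c6.npy")
def t(u,v,z): return ((ray("",u/1.4,v/1.4,z,C)-VO)@np.array([ex,ey]).T*1000).round(1)
print("lug front/back",t(382,281,.117),t(382,347,.117),"fixed",t(300,330,.091),t(463,330,.091),t(382,350,.091),"mov",t(281,84,.091),t(477,84,.091),"block top front",t(329,261,.075),t(438,261,.075))
p=np.array([.5064,-.0463,0]);print("tcp at release",(p-VO)@np.array([ex,ey]).T*1000)
E
```

```text
lug front/back [  2.  -39.5] [  1.8 -72. ] fixed [-41.3 -73.9] [ 43.9 -74.1] [  1.5 -85.5] mov [-42.9  44.5] [44.6 44.5] block top front [-26.6 -41. ] [ 31.3 -41.1]
tcp at release [  2.81724973 -55.43133684]
```

Request:
servo_tool(series=[[[10, 15, 0], 0.1, 60], [[30, 45, 3], 0.2, 60], [[52, 80, 6], 0.3, 60], [[75, 115, 10], 0.4, 60], [[97, 148, 14], 0.436, 60], [[112, 170, 17], 0.436, 60], [[119, 180, 17], 0.436, 60], [[119, 180, 17], 0.436, 60]])

```text
time: 8.2
tcp_pos: [0.6644, 0.1032, 0.1672]
tool_rot: [0.0, 0.793, 0.61, -0.0]
wrist_force: [-0.4, -0.3, -0.4]
grip_width: 0.0599
```

```bash
python3 - <<'E'
from h import *
svC("c7.npy");im=snap("wrist","w7")
lug(im,ldC("c7.npy"),.087)
print(pose()[0]);goto(.6645,.102,.053,-15)
E
```

```text
lug px [387.8 306.6] world mm 665.0 103.4 sides 33.0 28.5 short-side dir -16.0
[0.66377019 0.10227233 0.16779819]
t=8.25 shift [0.0, 0.8, 114.8] turn 0.001 q6 1.87 q6 after ~1.87 (or -) tilt [-0.    -0.001 -1.   ]
```

View pics/w7.png

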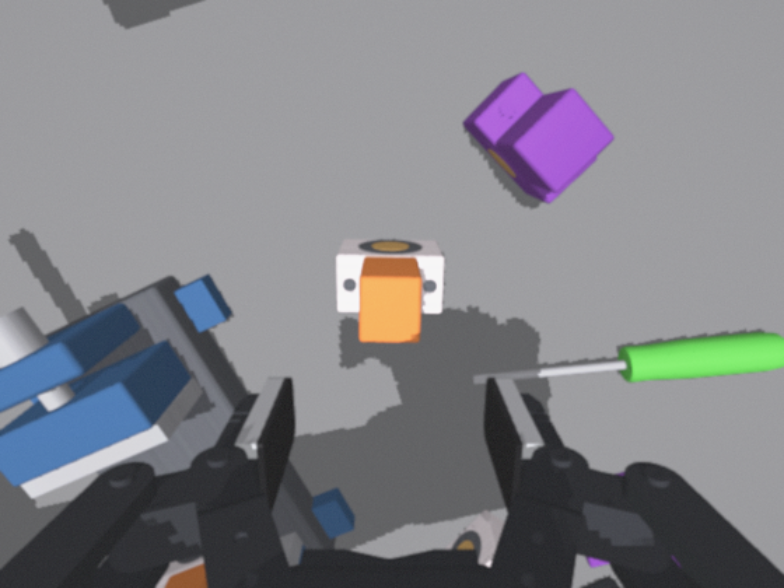

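Request:
servo_tool(series=[[[1, 1, 25], 0.01, 60], [[1, 1, 60], 0.01, 60], [[1, 1, 90], 0.01, 60], [[1, 1, 109], 0.01, 60], [[1, 1, 114], 0.01, 60], [[1, 1, 114], 0.01, 25], [[1, 1, 114], 0.01, 20], [[1, 1, 114], 0.01, 20]], squeeze=50)

```text
time: 9.05
tcp_pos: [0.6658, 0.1027, 0.0552]
tool_rot: [0.001, 0.796, 0.605, 0.001]
wrist_force: [0.6, 0.2, 0.2]
grip_width: 0.0295
```

Request:
servo_tool(series=[[[0, 0, 0], 0, 20], [[0, 0, 0], 0, 20], [[0, 0, -20], 0, 20], [[0, 0, -50], 0, 20], [[0, 0, -90], 0, 20], [[0, 0, -120], 0, 20], [[0, 0, -123], 0, 20], [[0, 0, -123], 0, 20]])

```text
time: 9.85
tcp_pos: [0.6661, 0.1029, 0.1789]
tool_rot: [0.002, 0.796, 0.605, 0.001]
wrist_force: [-0.2, -0.4, -3.3]
grip_width: 0.0291
```

```bash
python3 - <<'E'
from h import *
goto(*V(2.2,-17.4,176),10)
E
```

```text
t=9.85 shift [-152.4, -130.9, 2.4] turn -0.445 q6 1.88 q6 after ~1.43 (or -) tilt [ 0.004 -0.001 -1.   ]
```

Request:
servo_tool(series=[[[-12, -10, -3], 0, 20], [[-38, -32, -5], -0.1, 20], [[-66, -57, -5], -0.2, 20], [[-95, -82, -5], -0.3, 20], [[-122, -105, -5], -0.4, 20], [[-142, -122, -4], -0.445, 20], [[-152, -131, -3], -0.445, 20], [[-152, -131, -3], -0.445, 20]])

```text
time: 10.65
tcp_pos: [0.4969, -0.0089, 0.1797]
tool_rot: [0.0, 0.644, 0.765, 0.0]
wrist_force: [0.5, 0.7, -1.9]
grip_width: 0.0288
```

```bash
python3 - <<'E'
from h import *
svC("c8.npy");im=snap("wrist","w8")
p=pose()[0];print(p,(p-VO)@np.array([ex,ey]).T*1000);goto(*V(2.2,-17.4,105),10)
E
```

```text
[ 0.49844948 -0.00861389  0.1802215 ] [  1.53164214 -16.93717202]
t=10.70 shift [-0.4, 0.5, 75.2] turn -0.002 q6 1.22 q6 after ~1.22 (or -) tilt [ 0.003 -0.    -1.   ]
```

View pics/w8.png

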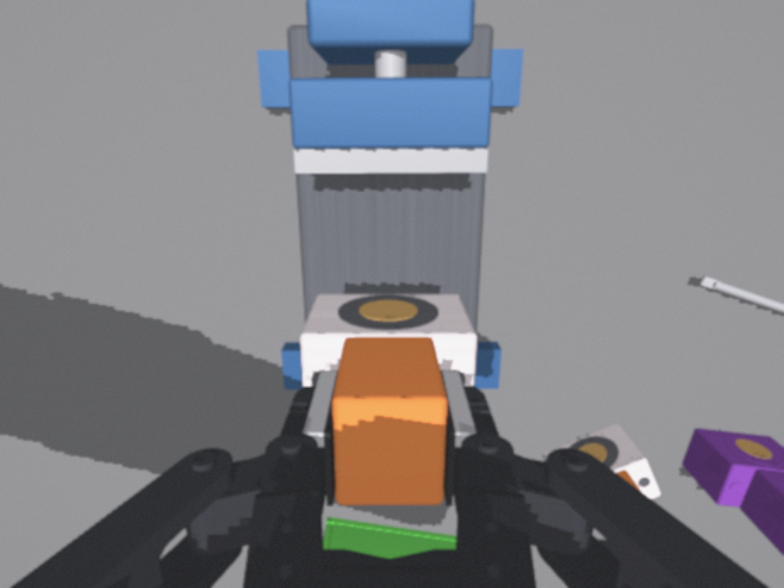

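Request:
servo_tool(series=[[[0, 0.5, 10], 0, 20], [[0, 0.5, 30], 0, 20], [[0, 0.5, 52], 0, 20], [[0, 0.5, 72], 0, 20], [[0, 0.5, 85], 0, 20], [[0, 0.5, 91], 0, 20], [[0, 0.5, 93], 0, 20], [[0, 0.5, 93], 0, 20]])

```text
time: 11.5
tcp_pos: [0.4996, -0.0083, 0.087]
tool_rot: [0.001, 0.643, 0.765, 0.001]
wrist_force: [-0.6, 0.3, -3.6]
grip_width: 0.0292
```

Request:
servo_tool(series=[[[0, 0, 1], 0, 20], [[0, 0, 2], 0, 20], [[0, 0, 2.5], 0, 20], [[0, 0, 2.5], 0, 20]])

```text
time: 11.9
tcp_pos: [0.5001, -0.0083, 0.0852]
tool_rot: [0.001, 0.643, 0.765, 0.001]
wrist_force: [0.0, 0.4, 0.6]
grip_width: 0.0298
```

Touching lightly (force went from −3.5 to +0.6 N). Release.

Request:
servo_tool(series=[[[0, 0, 0.3], 0, 50], [[0, 0, 0], 0, 50], [[0, 0, -8], 0, 55], [[0, 0, -30], 0, 60], [[0, 0, -60], 0, 60], [[0, 0, -90], 0, 60], [[0, 0, -100], 0, 60], [[0, 0, -100], 0, 60]])

```text
time: 12.7
tcp_pos: [0.5011, -0.0085, 0.1871]
tool_rot: [0.003, 0.643, 0.765, 0.002]
wrist_force: [0.0, 0.5, 0.1]
grip_width: 0.0602
```

```bash
python3 - <<'E'
from h import *
svC("c9.npy");im=snap("wrist","w9")
lug(im,ldC("c9.npy"),.117)
lug(im,ldC("c9.npy"),.087)
print(pose()[0]);goto(.671,-.135,.19,37)
E
```

```text
lug px [383.6 313.6] world mm 499.4 -7.7 sides 29.0 32.8 short-side dir 9.8
lug px [383.6 313.6] world mm 501.2 -18.8 sides 33.1 37.4 short-side dir 9.8
[ 0.50010151 -0.00840369  0.18552823]
t=12.75 shift [-154.1, 146.6, -3.5] turn -0.473 q6 1.22 q6 after ~0.75 (or -) tilt [ 0.005 -0.    -1.   ]
```

View pics/w9.png

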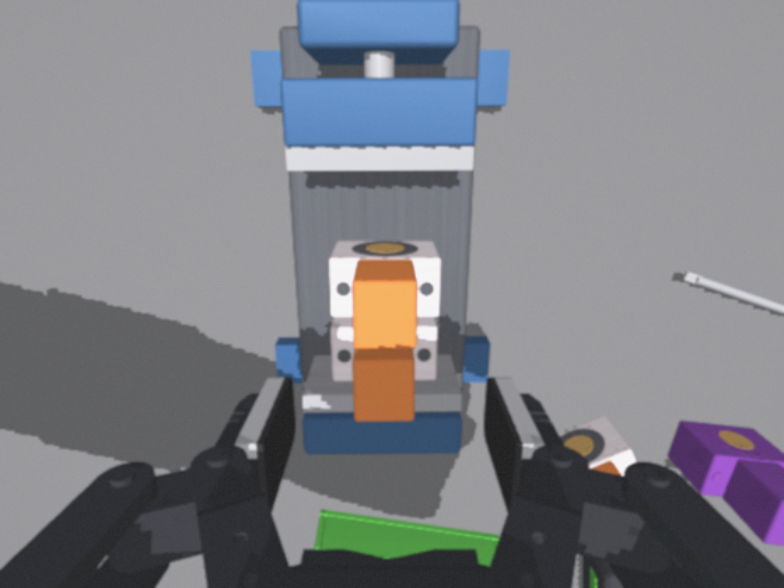

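Request:
servo_tool(series=[[[-15, 14, -3], 0, 60], [[-42, 40, -4], -0.12, 60], [[-72, 68, -4], -0.24, 60], [[-102, 97, 0], -0.36, 60], [[-130, 124, 5], -0.47, 60], [[-148, 141, 10], -0.473, 60], [[-154, 147, 12], -0.473, 60], [[-154, 147, 12], -0.473, 60]])

```text
time: 13.55
tcp_pos: [0.6708, -0.1352, 0.1715]
tool_rot: [0.0, 0.447, 0.895, 0.001]
wrist_force: [-0.6, 1.1, -1.0]
grip_width: 0.0605
```

```bash
python3 - <<'E'
from h import *
svC("c10.npy");im=snap("wrist","w10")
lug(im,ldC("c10.npy"),.087)
lug(cv2.imread("pics/t6_raw.png"),cam("top"),.087,(5,120,120),30)
print(pose()[0]);goto(.671,-.135,.054,37)
E
```

```text
lug px [392.  303.8] world mm 671.7 -133.6 sides 29.1 32.4 short-side dir 36.9
lug px [361.2 249.2] world mm 665.4 101.9 sides 33.8 28.8 short-side dir -15.1
lug px [484.4 243.6] world mm 672.5 -134.5 sides 28.9 33.9 short-side dir 36.9
[ 0.6702778  -0.13442529  0.17248551]
t=13.60 shift [-0.9, 0.0, 118.5] turn -0.000 q6 0.61 q6 after ~0.61 (or -) tilt [ 0.002  0.001 -1.   ]
```

View pics/w10.png

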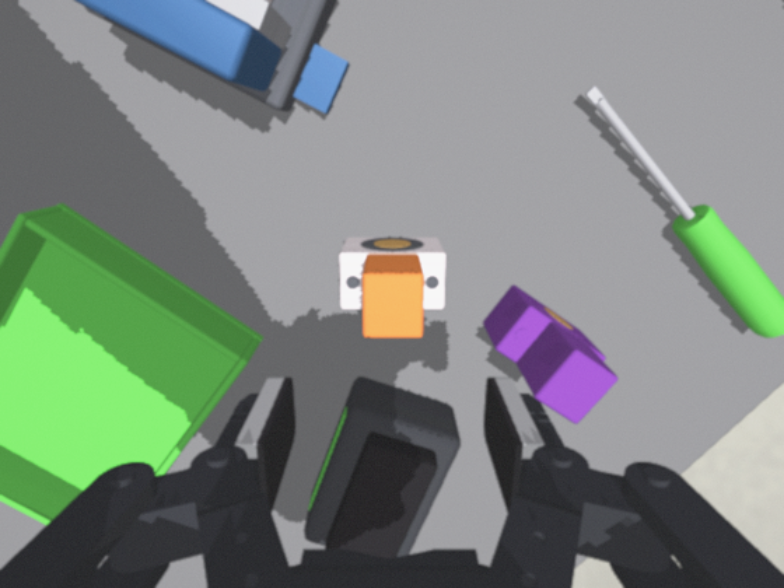

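Request:
servo_tool(series=[[[-1, 1, 25], 0, 50], [[-1, 1, 60], 0, 48], [[-1, 1, 90], 0, 48], [[-1, 1, 111], 0, 48], [[-1, 1, 117], 0, 48], [[-1, 1, 117], 0, 25], [[-1, 1, 117], 0, 20], [[-1, 1, 117], 0, 20]], squeeze=50)

```text
time: 14.4
tcp_pos: [0.6725, -0.1345, 0.057]
tool_rot: [0.002, 0.446, 0.895, 0.001]
wrist_force: [-0.6, 0.5, -2.3]
grip_width: 0.0293
```

Request:
servo_tool(series=[[[0, 0, 0], 0, 20], [[0, 0, 0], 0, 20], [[0, 0, -20], 0, 20], [[0, 0, -50], 0, 20], [[0, 0, -90], 0, 20], [[0, 0, -130], 0, 20], [[0, 0, -143], 0, 20], [[0, 0, -143], 0, 20]])

```text
time: 15.2
tcp_pos: [0.6735, -0.1351, 0.2028]
tool_rot: [0.004, 0.446, 0.895, 0.001]
wrist_force: [0.8, 0.0, -3.9]
grip_width: 0.0294
```

```bash
python3 - <<'E'
from h import *
goto(*V(2.2,21.6,200),10);print(r.observe()["grip_width"])
E
```

```text
t=15.20 shift [240.4, -45.7, 0.9] turn 0.471 q6 0.61 q6 after ~1.08 (or -) tilt [ 0.009 -0.001 -1.   ]
0.02937491134112575
```

Request:
servo_tool(series=[[[15, -3, -5], 0.05, 20], [[50, -10, -10], 0.15, 20], [[90, -17, -10], 0.25, 20], [[130, -25, -10], 0.35, 20], [[170, -32, -10], 0.45, 20], [[205, -39, -8], 0.471, 20], [[230, -44, 0], 0.471, 20], [[240, -46, 3], 0.471, 20]])

```text
time: 16.0
tcp_pos: [0.4884, 0.0306, 0.1949]
tool_rot: [0.001, 0.642, 0.767, 0.001]
wrist_force: [0.0, -0.3, -3.6]
grip_width: 0.0292
```

Request:
servo_tool(series=[[[0, 0, 5], 0, 20], [[0, 0, 10], 0, 20], [[0, 0, 10], 0, 20]])

```text
time: 16.3
tcp_pos: [0.4887, 0.03, 0.1834]
tool_rot: [0.001, 0.642, 0.766, 0.0]
wrist_force: [0.3, 0.2, -3.7]
grip_width: 0.0296
```

```bash
python3 - <<'E'
from h import *
svC("c11.npy");im=snap("wrist","w11")
p=pose()[0];print(p,(p-VO)@np.array([ex,ey]).T*1000);goto(*V(2.2,21.6,87),10)
E
```

```text
[0.48898675 0.02991394 0.1840175 ] [-1.09704015 22.64852293]
t=16.35 shift [-1.0, 3.1, 97.0] turn 0.001 q6 1.29 q6 after ~1.29 (or -) tilt [ 0.002 -0.001 -1.   ]
```

View pics/w11.png

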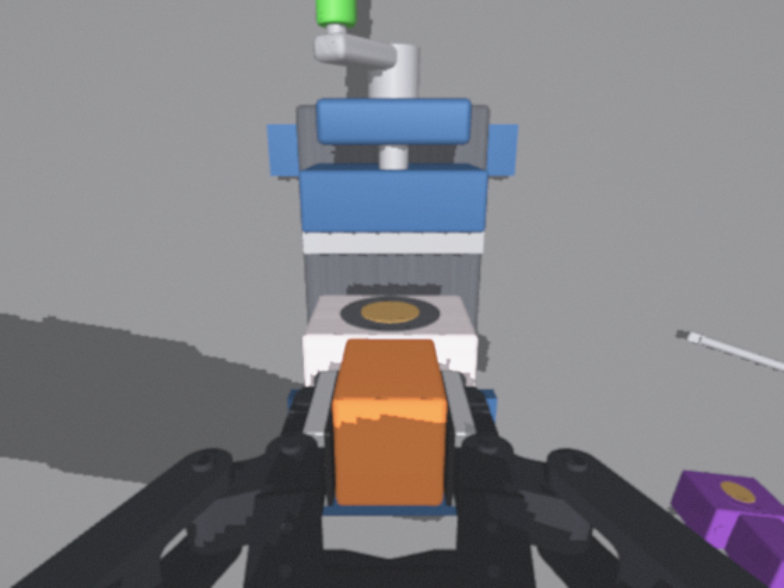

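Request:
servo_tool(series=[[[-1, 1.5, 8], 0, 20], [[-1, 2.7, 20], 0, 20], [[-1, 2.7, 40], 0, 20], [[-1, 2.7, 62], 0, 20], [[-1, 2.7, 80], 0, 20], [[-1, 2.7, 90], 0, 20], [[-1, 2.7, 94], 0, 20], [[-1, 2.7, 94], 0, 20]])

```text
time: 17.15
tcp_pos: [0.4919, 0.0292, 0.0896]
tool_rot: [0.001, 0.643, 0.766, 0.0]
wrist_force: [0.8, 0.5, -2.2]
grip_width: 0.0291
```

Request:
servo_tool(series=[[[0, 0, 1.5], 0, 20], [[0, 0, 2.5], 0, 20], [[0, 0, 3.5], 0, 20], [[0, 0, 3.5], 0, 20]])

```text
time: 17.55
tcp_pos: [0.4921, 0.0292, 0.0863]
tool_rot: [0.001, 0.643, 0.766, 0.0]
wrist_force: [-0.7, 0.4, -2.2]
grip_width: 0.029
```

Request:
servo_tool(series=[[[0, 0, 0.7], 0, 20], [[0, 0, 1.3], 0, 20], [[0, 0, 1.3], 0, 20]])

```text
time: 17.85
tcp_pos: [0.4923, 0.0292, 0.086]
tool_rot: [0.001, 0.643, 0.766, 0.0]
wrist_force: [-2.5, 0.1, 4.3]
grip_width: 0.0292
```

Request:
servo_tool(series=[[[0, 0, 0], 0, 50], [[0, 0, 0], 0, 50], [[0, 0, -8], 0, 55], [[0, 0, -30], 0, 60], [[0, 0, -60], 0, 60], [[0, 0, -90], 0, 60], [[0, 0, -110], 0, 60], [[0, 0, -110], 0, 60]])

```text
time: 18.65
tcp_pos: [0.4942, 0.0291, 0.1997]
tool_rot: [0.004, 0.643, 0.766, 0.002]
wrist_force: [-0.7, 0.6, 0.2]
grip_width: 0.0602
```

```bash
python3 - <<'E'
from h import *
C=svC("c12.npy");im=snap("wrist","w12");im=snap("side","s12");cv2.imwrite("pics/s12c.png",cv2.resize(im[150:300,180:320],None,fx=4,fy=4,interpolation=cv2.INTER_CUBIC))
E
```

```text
(no output)
```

View pics/w12.png

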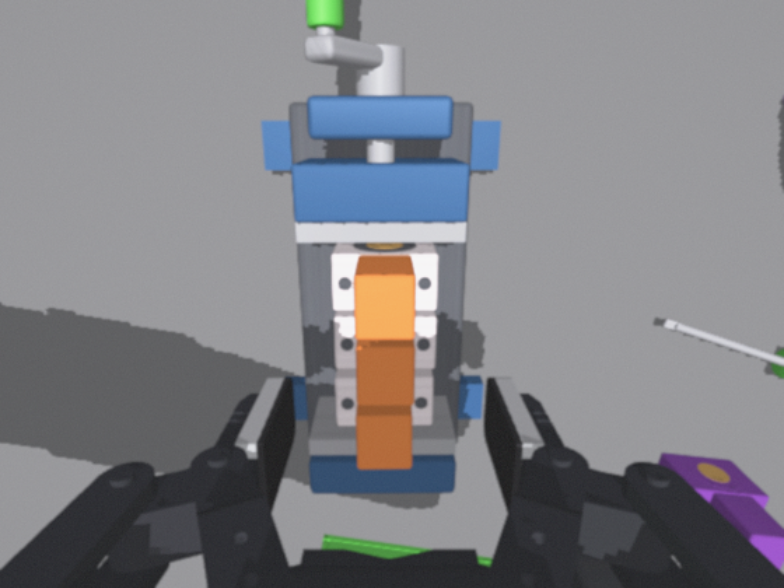

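View pics/s12c.png

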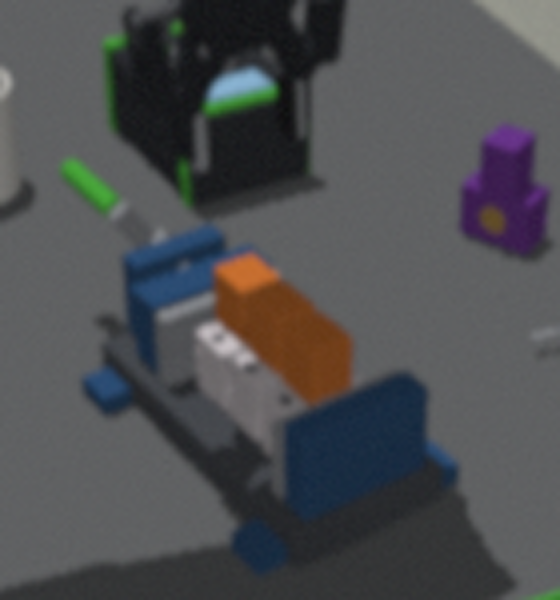

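```bash
python3 - <<'E'
from h import *
goto(*V(-20,165,200),10)
E
```

```text
t=18.75 shift [143.5, -22.0, -3.9] turn 0.001 q6 1.29 q6 after ~1.29 (or -) tilt [ 0.004 -0.001 -1.   ]
```

Request:
servo_tool(series=[[[20, -3, -2], 0, 50], [[55, -9, -2], 0, 50], [[90, -15, -2], 0, 50], [[125, -20, -2], 0, 50], [[140, -22, -2], 0, 50], [[143, -22, -2], 0, 50], [[143, -22, -2], 0, 50]])

```text
time: 19.45
tcp_pos: [0.4451, 0.1663, 0.197]
tool_rot: [0.001, 0.642, 0.767, 0.0]
wrist_force: [0.1, 0.7, 0.1]
grip_width: 0.0498
```

```bash
python3 - <<'E'
from h import *
C=svC("c13.npy");im=snap("wrist","w13")
p=pose()[0];print(p,(p-VO)@np.array([ex,ey]).T*1000)
hsv=cv2.cvtColor(im,cv2.COLOR_BGR2HSV);m=cv2.inRange(hsv,(45,100,60),(75,255,255))
for c in cv2.findContours(m,cv2.RETR_EXTERNAL,cv2.CHAIN_APPROX_NONE)[0]:
  if cv2.contourArea(c)<100:continue
  bx=cv2.boxPoints(cv2.minAreaRect(c));print(bx.round(0)*1.4)
  for z in (.1,.109,.115):
    print(z,[((ray("",*q,z,C)-VO)@np.array([ex,ey]).T*1000).round(1).tolist() for q in bx])
E
```

```text
[0.4455167  0.1658317  0.19723133] [-20.30481034 164.04988353]
[[765.8 539. ]
 [765.8 509.6]
 [782.6 509.6]
 [782.6 539. ]]
0.1 [[209.5, 9.7], [204.1, 31.8], [214.1, 31.8], [219.7, 9.7]]
0.109 [[200.8, 18.6], [195.7, 39.8], [205.3, 39.8], [210.7, 18.6]]
0.115 [[195.0, 24.5], [190.0, 45.2], [199.4, 45.2], [204.6, 24.5]]
[[369.6     212.8    ]
 [400.4     212.8    ]
 [400.4     347.19998]
 [369.6     347.19998]]
0.1 [[-29.7, 207.9], [-14.9, 207.9], [-14.3, 137.2], [-30.5, 137.2]]
0.109 [[-29.4, 209.3], [-15.1, 209.4], [-14.5, 141.3], [-30.1, 141.2]]
0.115 [[-29.1, 210.3], [-15.2, 210.3], [-14.7, 144.0], [-29.9, 144.0]]
[[589.39996   88.2     ]
 [589.39996   50.399998]
 [782.6       51.8     ]
 [782.6       89.6     ]]
0.1 [[69.1, 263.6], [67.2, 279.1], [151.8, 278.7], [155.6, 263.1]]
0.109 [[65.7, 262.9], [63.9, 277.9], [145.3, 277.4], [149.0, 262.5]]
0.115 [[63.5, 262.5], [61.7, 277.0], [141.0, 276.6], [144.6, 262.0]]
```

View pics/w13.png

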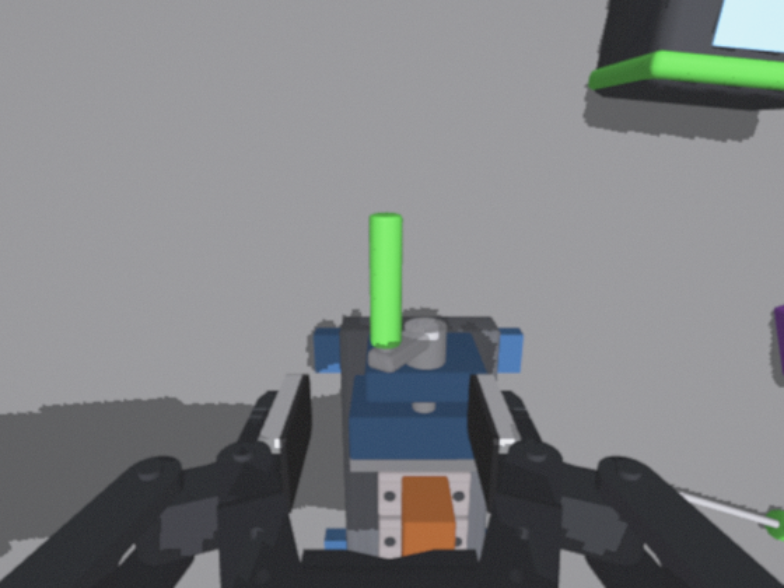

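```bash
cat >> h.py <<'E'
AX,AY,AZ,RAD=2.2,187,58,40
def crank(a0,n=8,st=.2,cur=None):
    p,R,o=pose();q=(p-VO)@np.array([ex,ey]).T*1000;dx,dz=q[0]-AX,p[2]*1000-AZ
    print("t",round(o["time"],2),"vise xy",q.round(1),"meas a %.3f rad %.1f"%(np.arctan2(-dx,dz)%(2*np.pi),np.hypot(dx,dz)),"F vise x,y,z",(np.array([ex,ey,[0,0,1]])@o["wrist_force"]).round(1),"w %.4f"%o["grip_width"])
    rows=[]
    for i in range(1,n+1):
        a=a0+st*i;s=R.T@(V(AX-RAD*np.sin(a),AY,AZ+RAD*np.cos(a))-p)*1000;rows.append("%.0f,%.1f,%.1f"%tuple(s))
    print(rows)
E
python3 - <<'E'
from h import *
goto(*V(-21.3,187,90),10)
E
```

```text
t=19.50 shift [23.2, -1.2, 107.2] turn 0.001 q6 1.58 q6 after ~1.58 (or -) tilt [ 0.002 -0.002 -1.   ]
```

Request:
servo_tool(series=[[[8, -0.5, 5], 0, 45], [[18, -1, 15], 0, 45], [[23, -1, 35], 0, 45], [[23, -1, 60], 0, 45], [[23, -1, 85], 0, 45], [[23, -1, 102], 0, 45], [[23, -1, 107], 0, 45], [[23, -1, 107], 0, 45]])

```text
time: 20.3
tcp_pos: [0.4399, 0.188, 0.0891]
tool_rot: [0.001, 0.643, 0.766, -0.001]
wrist_force: [-0.4, 0.2, 0.5]
grip_width: 0.0449
```

```bash
python3 - <<'E'
from h import *
C=svC("c14.npy");im=snap("wrist","w14")
crank(.63,1)
E
```

```text
t 20.35 vise xy [-21.2 186.9] meas a 0.630 rad 39.7 F vise x,y,z [-0.3  0.  -0.1] w 0.0450
['0,-6.1,5.1']
```

View pics/w14.png

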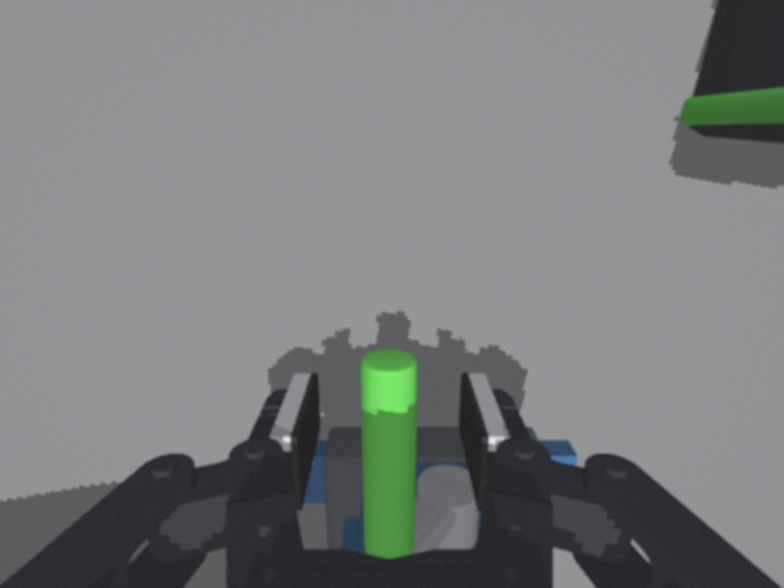

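Request:
servo_tool(series=[[[0, 0, 0], 0, 20], [[0, 0, 0], 0, 10], [[0, 0, 0], 0, 8], [[0, 0, 0], 0, 8], [[0, 0, 0], 0, 8], [[0, 0, 0], 0, 8]], squeeze=45)

```text
time: 20.95
tcp_pos: [0.4408, 0.1883, 0.0908]
tool_rot: [0.001, 0.643, 0.766, 0.0]
wrist_force: [-2.6, 0.2, 6.8]
grip_width: 0.0145
```

```bash
python3 - <<'E'
from h import *
crank(.63)
E
```

```text
t 20.95 vise xy [-21.1 187. ] meas a 0.617 rad 40.2 F vise x,y,z [-2.5  0.7  6.8] w 0.0145
['0,-6.3,5.8', '0,-11.1,12.2', '0,-14.5,19.4', '0,-16.4,27.2', '0,-16.7,35.1', '0,-15.5,43.0', '0,-12.7,50.5', '0,-8.5,57.3']
```

Request:
servo_tool(series=[[[0, -3.2, 2.8], 0, 8], [[0, -6.3, 5.8], 0, 8], [[0, -8.8, 8.9], 0, 8], [[0, -11.1, 12.2], 0, 8]])

```text
time: 21.35
tcp_pos: [0.4295, 0.1863, 0.0794]
tool_rot: [0.001, 0.643, 0.766, 0.0]
wrist_force: [-4.5, -1.1, 7.8]
grip_width: 0.0146
```

```bash
python3 - <<'E'
from h import *
crank(1.03)
E
```

```text
t 21.35 vise xy [-32.5 187. ] meas a 1.017 rad 40.8 F vise x,y,z [-4.6 -0.3  7.8] w 0.0146
['0,-3.0,8.1', '0,-5.0,15.8', '0,-5.3,23.8', '0,-4.1,31.7', '0,-1.3,39.2', '0,3.0,45.9', '0,8.4,51.7', '0,15.0,56.4']
```

Request:
servo_tool(series=[[[0, -3, 8], 0, 8], [[0, -5, 16], 0, 8], [[0, -5.3, 24], 0, 8], [[0, -4.1, 31.7], 0, 8], [[0, -1.3, 39.2], 0, 8], [[0, 3, 46], 0, 8], [[0, 8.4, 51.7], 0, 8], [[0, 15, 56.4], 0, 8]])

```text
time: 22.15
tcp_pos: [0.4434, 0.1887, 0.0221]
tool_rot: [0.001, 0.643, 0.766, -0.001]
wrist_force: [-4.3, -0.3, 2.0]
grip_width: 0.0146
```

```bash
python3 - <<'E'
from h import *
crank(2.63)
E
```

```text
t 22.15 vise xy [-18.4 186.9] meas a 2.621 rad 41.4 F vise x,y,z [-4.3  0.4  2. ] w 0.0146
['0,8.3,2.2', '0,16.1,3.8', '0,24.1,3.9', '0,32.0,2.4', '0,39.4,-0.6', '0,46.0,-5.0', '0,51.6,-10.7', '-0,56.0,-17.4']
```

Request:
servo_tool(series=[[[0, 8, 2.2], 0, 8], [[0, 16, 3.6], 0, 8], [[0, 24, 3.7], 0, 8], [[0, 32, 2.2], 0, 8], [[0, 39.4, -0.6], 0, 8], [[0, 46, -5], 0, 8], [[0, 51.6, -10.7], 0, 8], [[0, 56, -17.4], 0, 8]])

```text
time: 22.95
tcp_pos: [0.4969, 0.1982, 0.0385]
tool_rot: [-0.001, 0.643, 0.766, -0.002]
wrist_force: [-8.5, -0.4, -2.1]
grip_width: 0.0144
```

```bash
python3 - <<'E'
from h import *
snap("wrist","w15");snap("side","s15")
crank(4.23)
E
```

```text
t 23.05 vise xy [ 36.6 187. ] meas a 4.216 rad 39.1 F vise x,y,z [-8.1  0.5  5.1] w 0.0146
['-0,4.0,-7.5', '-0,5.4,-15.3', '-0,5.3,-23.3', '-0,3.5,-31.1', '-0,0.3,-38.4', '-0,-4.4,-44.9', '-0,-10.2,-50.3', '-0,-17.0,-54.5']
```

View pics/w15.png

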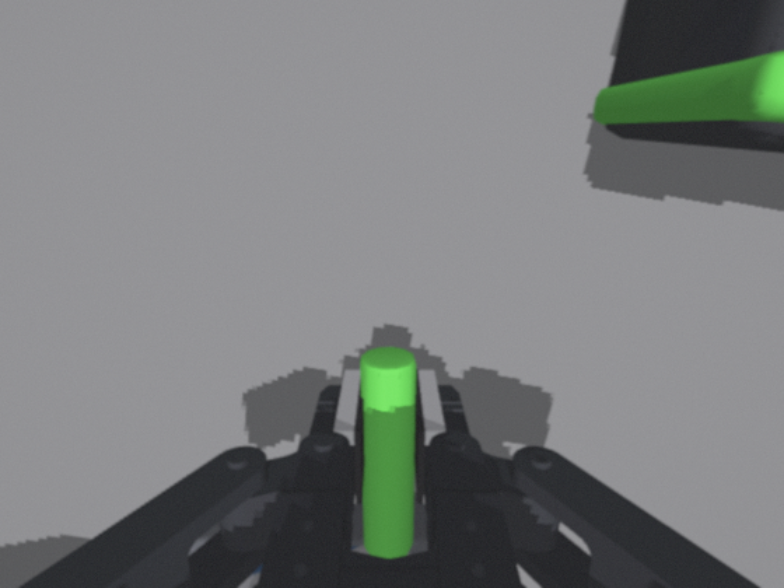

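View pics/s15.png

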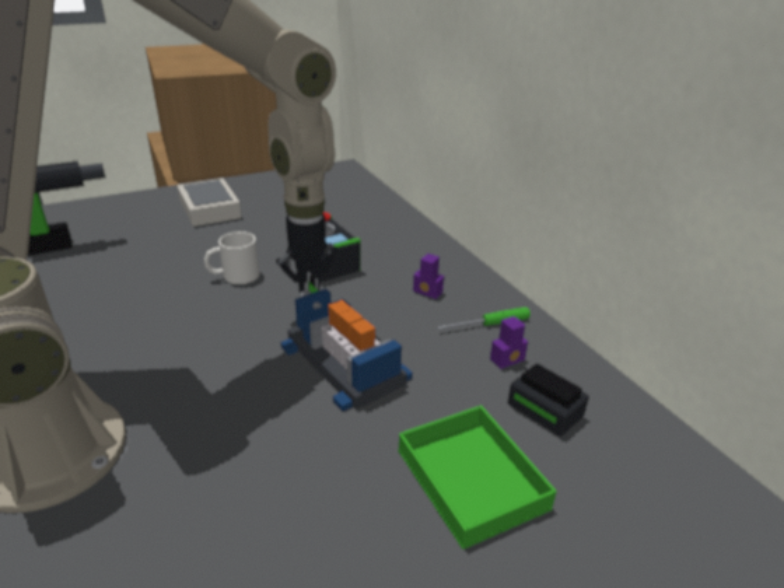

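Request:
servo_tool(series=[[[0, 3.2, -7.5], 0, 8], [[0, 4.2, -15.3], 0, 8], [[0, 4.2, -23.3], 0, 8], [[0, 2.5, -31.1], 0, 8], [[0, -0.7, -38.4], 0, 8], [[0, -5.4, -44.9], 0, 8], [[0, -5.4, -44.9], 0, 8]])

```text
time: 23.75
tcp_pos: [0.4911, 0.1972, 0.0847]
tool_rot: [-0.001, 0.643, 0.766, -0.002]
wrist_force: [-7.9, -1.2, -4.3]
grip_width: 0.0144
```

```bash
sed -i 's/^AX,AY,AZ,RAD=.*/AX,AY,AZ,RAD=1.2,187,58,40/' h.py; python3 - <<'E'
from h import *
crank(5.43,8,.1)
E
```

```text
t 23.75 vise xy [ 30.1 187. ] meas a 5.460 rad 39.3 F vise x,y,z [-8.   0.2 -4.3] w 0.0144
['-0,-1.5,-2.4', '-0,-4.6,-5.0', '-0,-7.9,-7.3', '-0,-11.4,-9.2', '-0,-15.1,-10.7', '-0,-18.9,-11.9', '-0,-22.8,-12.7', '-0,-26.8,-13.1']
```

Request:
servo_tool(series=[[[0, -2, -2.4], 0, 8], [[0, -5, -5], 0, 8], [[0, -8.2, -7.3], 0, 8], [[0, -11.6, -9.2], 0, 8]])

```text
time: 24.15
tcp_pos: [0.4796, 0.1951, 0.0939]
tool_rot: [-0.001, 0.643, 0.766, -0.002]
wrist_force: [-1.3, 0.9, -14.6]
grip_width: 0.0145
```

```bash
python3 - <<'E'
from h import *
crank(5.83,8,.05)
E
```

```text
t 24.15 vise xy [ 18.4 187. ] meas a 5.837 rad 39.8 F vise x,y,z [ -1.1   1.1 -14.6] w 0.0145
['0,-1.5,-0.9', '0,-3.3,-1.6', '0,-5.2,-2.3', '0,-7.2,-2.8', '0,-9.1,-3.2', '0,-11.1,-3.6', '0,-13.1,-3.8', '0,-15.1,-4.0']
```

Request:
servo_tool(series=[[[0, -2, 0], 0, 8], [[0, -5, -1.1], 0, 8], [[0, -7.2, -1.6], 0, 8], [[0, -9.1, -2], 0, 8]])

```text
time: 24.55
tcp_pos: [0.4719, 0.1937, 0.0967]
tool_rot: [0.0, 0.643, 0.766, -0.001]
wrist_force: [1.9, 1.0, -11.5]
grip_width: 0.0144
```

```bash
sed -i 's/^AX,AY,AZ,RAD=.*/AX,AY,AZ,RAD=1.2,187,57,40/' h.py; python3 - <<'E'
from h import *
crank(6.1,8,.05)
snap("side","s16")
im=snap("wrist","w16")
E
```

```text
t 24.55 vise xy [ 10.5 187. ] meas a 6.053 rad 40.7 F vise x,y,z [  2.1   0.7 -11.5] w 0.0144
['0,-4.0,0.0', '0,-6.0,-0.2', '0,-8.0,-0.3', '0,-10.0,-0.3', '0,-12.0,-0.2', '0,-14.0,-0.0', '0,-15.9,0.2', '0,-17.9,0.6']
```

View pics/s16.png

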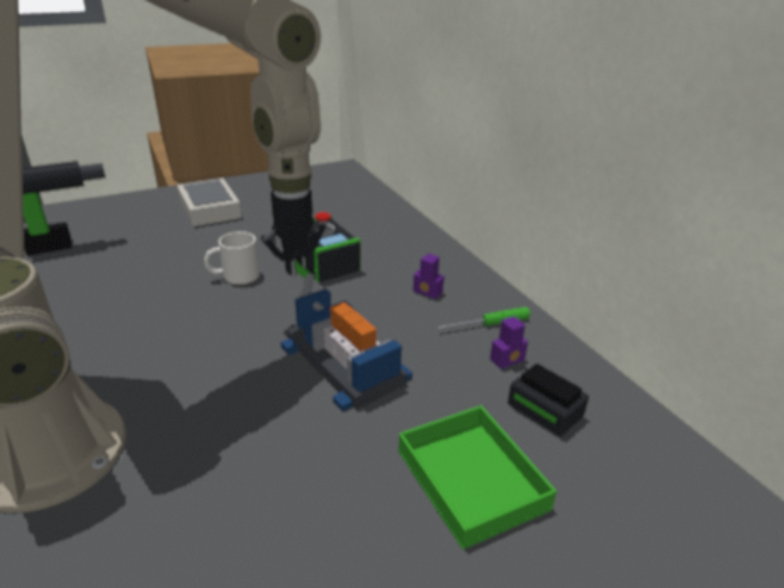

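Request:
servo_tool(series=[[[0, -1.5, 0.5], 0, 8], [[0, -3, 0.6], 0, 8], [[0, -4.5, 0.6], 0, 8]])

```text
time: 24.95
tcp_pos: [0.4702, 0.1935, 0.0971]
tool_rot: [0.002, 0.643, 0.766, 0.001]
wrist_force: [8.6, 2.4, -12.4]
grip_width: 0.0146
```

```bash
python3 - <<'E'
from h import *
crank(6.2,8,.05)
E
```

```text
t 24.95 vise xy [  8.8 187. ] meas a 6.096 rad 40.8 F vise x,y,z [  8.9   0.8 -12.4] w 0.0146
['0,-6.3,0.1', '0,-8.3,0.0', '0,-10.3,0.1', '0,-12.3,0.3', '0,-14.2,0.6', '0,-16.2,0.9', '0,-18.1,1.4', '0,-20.1,2.0']
```

Request:
servo_tool(series=[[[0, -2, 0.8], 0, 8], [[0, -2.5, 0.8], 0, 8], [[0, -2.5, 0.8], 0, 8]])

```text
time: 25.25
tcp_pos: [0.4704, 0.1935, 0.0971]
tool_rot: [0.004, 0.643, 0.766, 0.003]
wrist_force: [7.2, 1.2, -12.5]
grip_width: 0.0144
```

```bash
python3 - <<'E'
from h import *
crank(6.2,1,.05)
E
```

```text
t 25.25 vise xy [  9.  186.9] meas a 6.092 rad 40.8 F vise x,y,z [  7.3  -0.  -12.5] w 0.0144
['0,-6.4,0.0']
```

Request:
servo_tool(series=[[[0, -3, 1.5], 0, 8], [[0, -5, 1.5], 0, 8], [[0, -5, 1.5], 0, 8], [[0, -5, 1.5], 0, 8]])

```text
time: 25.65
tcp_pos: [0.4698, 0.1934, 0.0972]
tool_rot: [0.006, 0.643, 0.766, 0.006]
wrist_force: [10.5, 2.5, -10.6]
grip_width: 0.0146
```

```bash
python3 - <<'E'
from h import *
crank(6.2,1,.05)
E
```

```text
t 25.65 vise xy [  8.4 187. ] meas a 6.105 rad 40.8 F vise x,y,z [ 10.8   0.6 -10.6] w 0.0146
['0,-5.9,0.1']
```

Request:
servo_tool(series=[[[0, 0, 0], 0, 20], [[0, 0, 0], 0, 45], [[0, 0, 0], 0, 45], [[0, 0, -10], 0, 45], [[0, 0, -35], 0, 45], [[0, 0, -70], 0, 45], [[0, 0, -100], 0, 45], [[0, 0, -105], 0, 45]])

```text
time: 26.45
tcp_pos: [0.4699, 0.1937, 0.2069]
tool_rot: [0.008, 0.643, 0.766, 0.009]
wrist_force: [1.3, -0.5, 0.1]
grip_width: 0.0449
```

```bash
python3 - <<'E'
from h import *
svC("c17.npy");snap("wrist","w17");crank(6.2,1);goto(.598,.3715,.2,10)
E
```

```text
t 26.5 vise xy [  8.1 187.3] meas a 6.237 rad 148.9 F vise x,y,z [0.4 0.1 0.6] w 0.0451
['-0,-14.1,108.7']
t=26.50 shift [152.9, 157.3, 9.2] turn -0.000 q6 1.63 q6 after ~1.63 (or -) tilt [ 0.023  0.003 -1.   ]
```

View pics/w17.png

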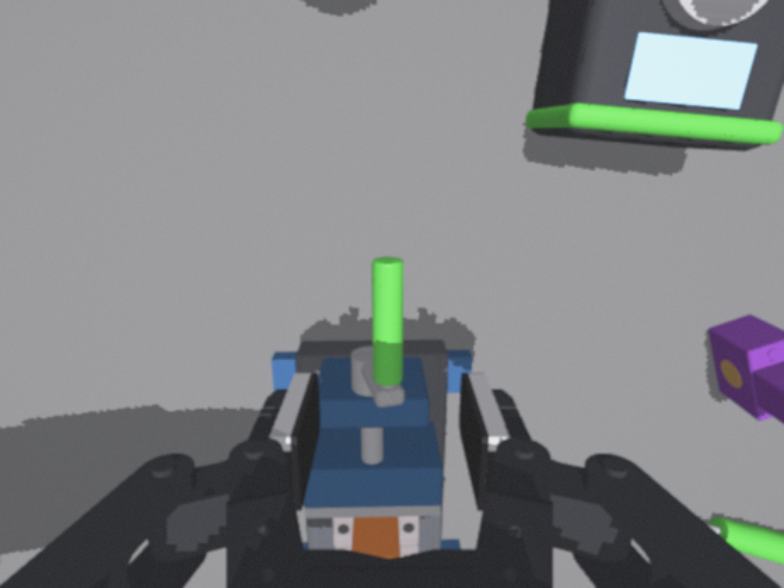

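Request:
servo_tool(series=[[[15, 15, 0], 0, 0], [[45, 46, 0], 0, 0], [[77, 80, 0], 0, 0], [[110, 113, 3], 0, 0], [[138, 142, 7], 0, 0], [[150, 155, 9], 0, 0], [[153, 157, 9], 0, 0], [[153, 157, 9], 0, 0]])

```text
time: 27.3
tcp_pos: [0.5968, 0.3715, 0.1986]
tool_rot: [0.007, 0.643, 0.766, 0.007]
wrist_force: [-0.8, -1.3, -0.4]
grip_width: 0.0
```

```bash
python3 - <<'E'
from h import *
C=svC("c18.npy");im=snap("wrist","w18");t=snap("top","t18")
cv2.imwrite("pics/t18c.png",cv2.resize(t[190:290,200:360],None,fx=4.8,fy=4.8,interpolation=cv2.INTER_CUBIC))
for nm,i,c in(("w",im,C),("t",t,cam("top"))):
  h=cv2.cvtColor(i,cv2.COLOR_BGR2HSV);m=cv2.inRange(h,(0,150,90),(4,255,255))|cv2.inRange(h,(176,150,90),(180,255,255))
  for k in cv2.findContours(m,cv2.RETR_EXTERNAL,cv2.CHAIN_APPROX_NONE)[0]:
    if cv2.contourArea(k)<40:continue
    (u,v),rr=cv2.minEnclosingCircle(k);print(nm,u*1.4,v*1.4,rr,ray("",u,v,.124,c))
print(pose()[0]);goto(.598,.3715,.128,10)
E
```

```text
w 388.83893432617185 308.876431274414 26.383148193359375 [0.59803669 0.37394231 0.124     ]
t 213.23077087402342 285.59999999999997 6.984867095947266 [0.59985845 0.37180246 0.124     ]
[0.59687965 0.37068115 0.20000723]
t=27.40 shift [0.7, -0.3, 72.0] turn -0.000 q6 1.84 q6 after ~1.84 (or -) tilt [ 0.022  0.002 -1.   ]
```

View pics/w18.png

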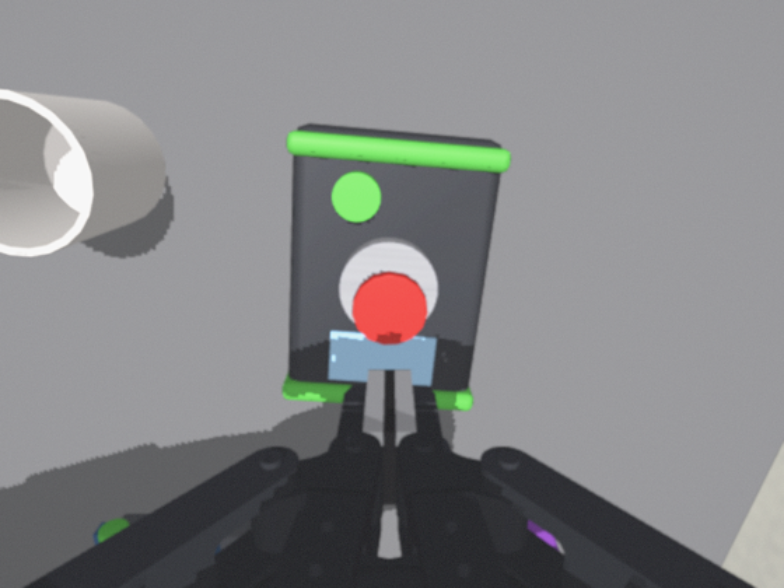

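View pics/t18c.png

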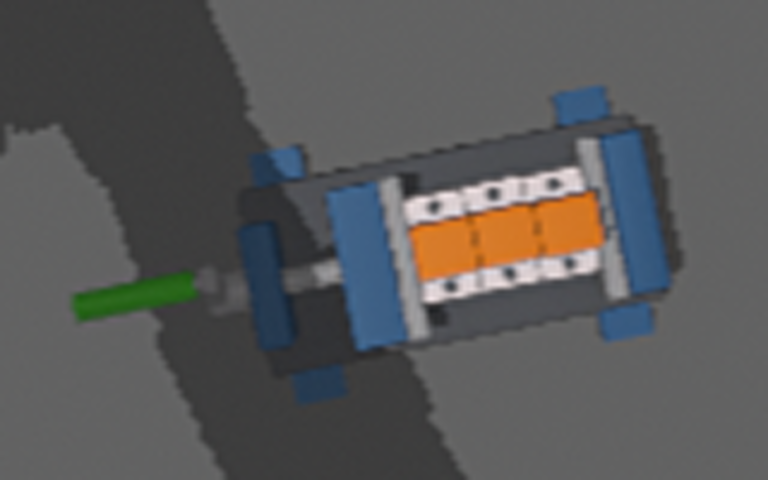

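Request:
servo_tool(series=[[[1.5, 0.4, 15], 0, 0], [[1.5, 0.4, 40], 0, 0], [[1.5, 0.4, 62], 0, 0], [[1.5, 0.4, 72], 0, 0], [[1.5, 0.4, 80], 0, 0], [[1.5, 0.4, 87], 0, 0], [[1.5, 0.4, 93], 0, 0], [[1.5, 0.4, 95], 0, 0]])

```text
time: 28.2
tcp_pos: [0.5987, 0.3719, 0.1065]
tool_rot: [0.008, 0.643, 0.766, 0.008]
wrist_force: [-6.6, -4.5, 8.9]
grip_width: 0.0001
```

Request:
servo_tool(series=[[[0, 0, 2], 0, 0], [[0, 0, 2], 0, 0]])

```text
time: 28.4
tcp_pos: [0.5987, 0.3718, 0.1069]
tool_rot: [0.008, 0.643, 0.766, 0.008]
wrist_force: [-4.4, -1.9, 8.1]
grip_width: -0.0002
```

Request:
servo_tool(series=[[[0, 0, 4], 0, 0], [[0, 0, 5], 0, 0], [[0, 0, 5], 0, 0]])

```text
time: 28.7
tcp_pos: [0.5988, 0.3719, 0.1061]
tool_rot: [0.009, 0.643, 0.766, 0.01]
wrist_force: [-7.9, -4.2, 15.4]
grip_width: -0.0001
```

Request:
servo_tool(series=[[[0, 0, 5], 0, 0], [[0, 0, 5], 0, 0], [[0, 0, 5], 0, 0], [[0, 0, 5], 0, 0], [[0, 0, 5], 0, 0], [[0, 0, 5], 0, 0], [[0, 0, 5], 0, 0]])

```text
time: 29.4
tcp_pos: [0.5989, 0.3719, 0.106]
tool_rot: [0.01, 0.643, 0.766, 0.011]
wrist_force: [-8.3, -4.3, 17.9]
grip_width: 0.0004
```

```bash
python3 - <<'E'
from h import *
im=snap("side","s19");cv2.imwrite("pics/s19c.png",cv2.resize(im[130:280,180:330],None,fx=4,fy=4,interpolation=cv2.INTER_CUBIC));print(r.observe()["wrist_force"])
E
```

```text
[-8.6236552  -4.49408129 19.30267855]
```

View pics/s19c.png

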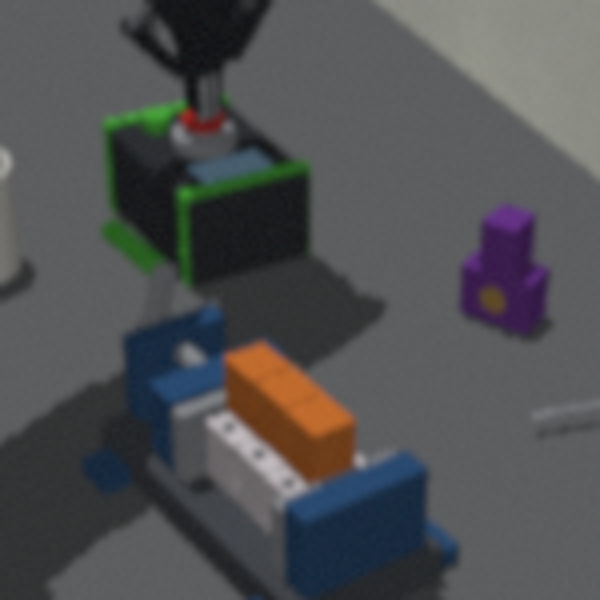

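Request:
servo_tool(series=[[[0, 0, 4], 0, 0], [[0, 0, 4], 0, 0], [[0, 0, 4], 0, 0], [[0, 0, -8], 0, 0], [[0, 0, -25], 0, 0], [[0, 0, -50], 0, 0], [[0, 0, -85], 0, 20], [[0, 0, -100], 0, 45]])

```text
time: 30.25
tcp_pos: [0.5976, 0.3722, 0.2109]
tool_rot: [0.011, 0.643, 0.766, 0.014]
wrist_force: [0.2, 0.2, 0.3]
grip_width: 0.0283
```

```bash
python3 - <<'E'
from h import *
goto(*V(8.5,187,200),10)
E
```

```text
t=30.25 shift [-153.9, -157.0, 5.0] turn -0.000 q6 1.84 q6 after ~1.84 (or -) tilt [ 0.035  0.008 -0.999]
```

Request:
servo_tool(series=[[[-15, -15, 0], 0, 45], [[-45, -46, 0], 0, 45], [[-77, -79, 0], 0, 45], [[-110, -112, 2], 0, 45], [[-138, -141, 4], 0, 45], [[-150, -153, 5], 0, 45], [[-154, -157, 5], 0, 45], [[-154, -157, 5], 0, 45]])

```text
time: 31.05
tcp_pos: [0.4706, 0.1932, 0.2011]
tool_rot: [0.012, 0.643, 0.765, 0.015]
wrist_force: [-0.4, 0.2, 0.3]
grip_width: 0.0446
```

```bash
python3 - <<'E'
from h import *
C=svC("c20.npy");im=snap("wrist","w20")
goto(*V(8.5,187,97),10)
im=snap("side","s20");cv2.imwrite("pics/s20c.png",cv2.resize(im[130:280,180:330],None,fx=4,fy=4,interpolation=cv2.INTER_CUBIC))
E
```

```text
t=31.10 shift [-0.3, -5.2, 103.8] turn -0.001 q6 1.63 q6 after ~1.63 (or -) tilt [ 0.038  0.009 -0.999]
```

View pics/w20.png

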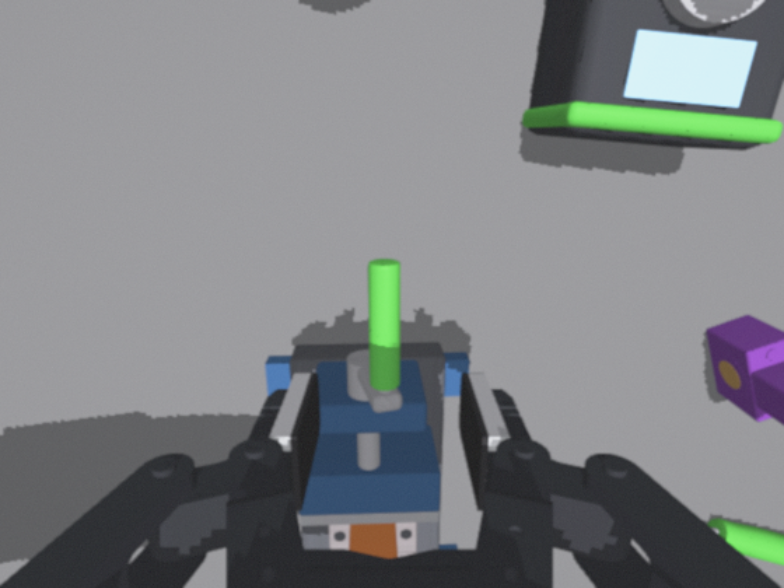

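View pics/s20c.png

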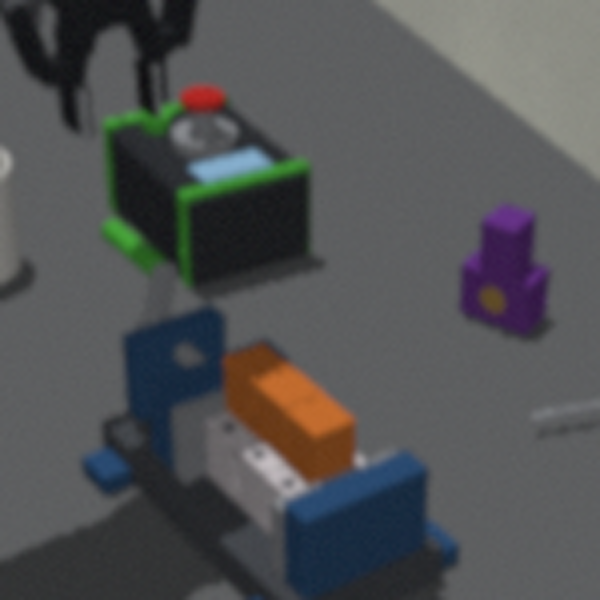

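Request:
servo_tool(series=[[[0, -2, 12], 0, 45], [[0, -4, 35], 0, 45], [[0, -5, 62], 0, 45], [[0, -5, 85], 0, 45], [[0, -5, 99], 0, 45], [[0, -5, 103], 0, 45], [[0, -5, 103], 0, 45]])

```text
time: 31.85
tcp_pos: [0.4704, 0.1947, 0.097]
tool_rot: [0.011, 0.642, 0.766, 0.015]
wrist_force: [-0.5, -0.1, -0.3]
grip_width: 0.0446
```

Request:
servo_tool(series=[[[0, 0, 0], 0, 20], [[0, 0, 0], 0, 10], [[0, 0, 0], 0, 8], [[0, 0, 0], 0, 8], [[0, 0, 0], 0, 8], [[0, 0, 0], 0, 8]])

```text
time: 32.45
tcp_pos: [0.4716, 0.1952, 0.098]
tool_rot: [0.012, 0.642, 0.766, 0.016]
wrist_force: [3.0, 2.9, 3.2]
grip_width: 0.0143
```

```bash
python3 - <<'E'
from h import *
crank(6.1,8,-.15);print(pose()[1][:,2])
E
```

```text
t 32.45 vise xy [ 10.4 188.4] meas a 6.061 rad 42.0 F vise x,y,z [3.5 2.3 3.2] w 0.0143
['-1,3.7,3.3', '-1,9.1,5.9', '-1,14.1,9.3', '-1,18.5,13.4', '-1,22.2,18.0', '-1,25.2,23.2', '-1,27.4,28.8', '-2,28.7,34.7']
[ 0.0389493   0.00953868 -0.99919566]
```

Request:
servo_tool(series=[[[0, 3.7, 2.5], 0, 8], [[0, 8.5, 4.7], 0, 8], [[0, 13.5, 8.2], 0, 8], [[0, 18, 12.5], 0, 8], [[0, 22, 17.5], 0, 8], [[0, 25, 23], 0, 8]])

```text
time: 33.05
tcp_pos: [0.4977, 0.1998, 0.0765]
tool_rot: [0.012, 0.642, 0.766, 0.017]
wrist_force: [0.3, 0.9, 5.6]
grip_width: 0.0149
```

```bash
sed -i 's/^AX,AY,AZ,RAD=.*/AX,AY,AZ,RAD=1.5,188.2,57,40/' h.py; python3 - <<'E'
from h import *
crank(5.2,8,-.2);print(pose()[1][:,2])
E
```

```text
t 33.05 vise xy [ 37.  188.5] meas a 5.214 rad 40.5 F vise x,y,z [0.5 0.8 5.6] w 0.0149
['-0,2.5,8.2', '-0,3.7,16.1', '-0,3.3,24.1', '-0,1.3,31.8', '-0,-2.2,39.0', '-0,-7.1,45.3', '-0,-13.1,50.6', '-0,-20.0,54.5']
[ 0.04005693  0.00970412 -0.99915028]
```

Request:
servo_tool(series=[[[0, 2.5, 8.2], 0, 8], [[0, 3.7, 16.1], 0, 8], [[0, 3.3, 24.1], 0, 8], [[0, 1.3, 31.8], 0, 8], [[0, -2.2, 39], 0, 8], [[0, -7.1, 45.3], 0, 8], [[0, -13.1, 50.6], 0, 8], [[0, -20, 54.5], 0, 8]])

```text
time: 33.85
tcp_pos: [0.479, 0.1964, 0.0217]
tool_rot: [0.012, 0.642, 0.766, 0.016]
wrist_force: [-6.1, -1.2, 24.5]
grip_width: 0.0144
```

```bash
python3 - <<'E'
from h import *
crank(3.6,8,-.2);print(pose()[1][:,2])
E
```

```text
t 33.85 vise xy [ 17.9 188.4] meas a 3.577 rad 39.0 F vise x,y,z [-6.2 -0.1 24.5] w 0.0144
['-0,-6.3,3.1', '-0,-14.3,4.0', '-0,-22.2,3.4', '-0,-29.9,1.2', '-0,-37.0,-2.5', '-0,-43.2,-7.6', '-0,-48.3,-13.7', '-0,-52.0,-20.8']
[ 0.03897903  0.00885774 -0.99920077]
```

Request:
servo_tool(series=[[[0, -7, 1], 0, 8], [[0, -14.5, 1.8], 0, 8], [[0, -22.2, 1.2], 0, 8], [[0, -29.9, -0.8], 0, 8], [[0, -37, -4.5], 0, 8], [[0, -43.2, -9.6], 0, 8], [[0, -48.3, -15.7], 0, 8], [[0, -52, -22.8], 0, 8]])

```text
time: 34.65
tcp_pos: [0.4265, 0.1871, 0.042]
tool_rot: [0.012, 0.642, 0.766, 0.016]
wrist_force: [5.4, 2.1, -3.9]
grip_width: 0.0143
```

```bash
sed -i 's/^AX,AY,AZ,RAD=.*/AX,AY,AZ,RAD=1.2,188.2,58.5,40/' h.py; python3 - <<'E'
from h import *
crank(2.0,8,-.2);print(pose()[1][:,2])
E
```

```text
t 34.65 vise xy [-35.4 188.3] meas a 1.994 rad 40.1 F vise x,y,z [ 5.7  1.1 -3.9] w 0.0143
['-0,-2.1,-7.5', '-0,-2.8,-15.4', '-0,-1.9,-23.4', '-0,0.5,-31.0', '-0,4.4,-37.9', '-0,9.6,-44.0', '-0,15.9,-48.9', '-0,23.1,-52.4']
[ 0.03889424  0.00891203 -0.99920359]
```

Request:
servo_tool(series=[[[0, -2, -7.5], 0, 8], [[0, -2.8, -15.4], 0, 8], [[0, -1.9, -23.2], 0, 8], [[0, 0.5, -30.5], 0, 8], [[0, 4.4, -37.2], 0, 8], [[0, 9.6, -43], 0, 8], [[0, 15.9, -47.6], 0, 8]])

```text
time: 35.35
tcp_pos: [0.4369, 0.189, 0.0896]
tool_rot: [0.01, 0.642, 0.766, 0.013]
wrist_force: [-8.9, 1.0, 2.0]
grip_width: 0.0146
```

```bash
sed -i 's/^AX,AY,AZ,RAD=.*/AX,AY,AZ,RAD=1.2,188.2,57.5,40/' h.py; python3 - <<'E'
from h import *
crank(.6,8,-.1);print(pose()[1][:,2])
E
```

```text
t 35.35 vise xy [-24.7 188.3] meas a 0.680 rad 41.2 F vise x,y,z [-8.6  2.5  2. ] w 0.0146
['-0,6.9,-2.8', '-0,10.5,-4.4', '-0,14.3,-5.7', '-0,18.2,-6.6', '-0,22.2,-7.0', '-0,26.2,-7.1', '-0,30.2,-6.8', '-0,34.1,-6.0']
[ 0.0317882   0.00789704 -0.99946343]
```

Request:
servo_tool(series=[[[0, 4.5, -1.8], 0, 8], [[0, 8.5, -3.4], 0, 8], [[0, 12.5, -4.8], 0, 8], [[0, 16.5, -5.8], 0, 8], [[0, 20.5, -6.4], 0, 8]])

```text
time: 35.85
tcp_pos: [0.4554, 0.1923, 0.098]
tool_rot: [0.009, 0.642, 0.766, 0.012]
wrist_force: [-7.2, -0.2, 13.3]
grip_width: 0.0142
```

```bash
python3 - <<'E'
from h import *
crank(.1,6,-.1);print(pose()[1][:,2])
E
```

```text
t 35.85 vise xy [ -6.  188.4] meas a 0.175 rad 41.1 F vise x,y,z [-7.1  1.1 13.3] w 0.0142
['-0,7.2,0.7', '-0,11.1,1.0', '-0,15.1,1.7', '-0,18.9,2.8', '-0,22.6,4.3', '-0,26.2,6.2']
[ 0.02916814  0.00725264 -0.99954821]
```

Request:
servo_tool(series=[[[0, 3, 0], 0, 8], [[0, 6, 0], 0, 8], [[0, 9, 0], 0, 8], [[0, 11, 0.3], 0, 8], [[0, 11, 0.3], 0, 8]])

```text
time: 36.35
tcp_pos: [0.4627, 0.1936, 0.0985]
tool_rot: [0.007, 0.642, 0.766, 0.009]
wrist_force: [-13.3, -1.5, 14.0]
grip_width: 0.0147
```

```bash
python3 - <<'E'
from h import *
crank(.1,6,-.1);print(pose()[1][:,2])
E
```

```text
t 36.35 vise xy [  1.4 188.4] meas a 6.278 rad 41.0 F vise x,y,z [-13.4   0.8  14. ] w 0.0147
['-0,-0.2,1.0', '-0,3.7,1.3', '-0,7.7,2.0', '-0,11.5,3.1', '-0,15.3,4.6', '-0,18.8,6.4']
[ 0.02251361  0.00579465 -0.99972974]
```

Request:
servo_tool(series=[[[0, 4, 1], 0, 8], [[0, 5, 0], 0, 8], [[0, 5, 0], 0, 8]])

```text
time: 36.65
tcp_pos: [0.4626, 0.1936, 0.0986]
tool_rot: [0.004, 0.642, 0.767, 0.006]
wrist_force: [-14.8, -1.1, 12.9]
grip_width: 0.0142
```

Request:
servo_tool(series=[[[0, 5, -0.5], 0, 8], [[0, 5, -0.5], 0, 8], [[0, 5, -0.5], 0, 8]])

```text
time: 36.95
tcp_pos: [0.4624, 0.1935, 0.0988]
tool_rot: [0.001, 0.642, 0.767, 0.002]
wrist_force: [-13.7, -1.3, 10.8]
grip_width: 0.0146
```

Request:
servo_tool(series=[[[0, 5, -0.5], 0, 8], [[0, 5, -0.5], 0, 8], [[0, 5, -0.5], 0, 8]])

```text
time: 37.25
tcp_pos: [0.4623, 0.1935, 0.0988]
tool_rot: [-0.002, 0.642, 0.767, -0.002]
wrist_force: [-13.3, -0.9, 9.2]
grip_width: 0.0143
```

```bash
python3 - <<'E'
from h import *
crank(.1,6,-.1);print(pose()[1][:,2])
E
```

```text
t 37.25 vise xy [  1.  188.4] meas a 0.005 rad 41.3 F vise x,y,z [-13.3   1.4   9.2] w 0.0143
['-0,0.2,1.3', '-0,4.2,1.5', '-0,8.2,2.1', '-0,12.1,3.0', '-0,15.8,4.4', '-0,19.4,6.1']
[-6.09733277e-03 -3.81617547e-04 -9.99981338e-01]
```

Tilt is nicely corrected and the crank is at its open stop (a ≈ 0). Let go and rise.

Request:
servo_tool(series=[[[0, 0, 0], 0, 20], [[0, 0, 0], 0, 45], [[0, 0, 0], 0, 45], [[0, 0, -10], 0, 45], [[0, 0, -35], 0, 45], [[0, 0, -70], 0, 50], [[0, 0, -105], 0, 50], [[0, 0, -110], 0, 50]])

```text
time: 38.05
tcp_pos: [0.4659, 0.1941, 0.2142]
tool_rot: [0.001, 0.642, 0.767, 0.001]
wrist_force: [0.9, 0.0, 0.5]
grip_width: 0.0501
```

```bash
python3 - <<'E'
from h import *
print(pose()[1][:,2]);goto(*V(2,17,210),10)
E
```

```text
[ 0.00255548  0.00145605 -0.99999567]
t=38.05 shift [-171.4, -3.1, 4.0] turn 0.002 q6 1.63 q6 after ~1.63 (or -) tilt [ 0.003  0.001 -1.   ]
```

Request:
servo_tool(series=[[[-20, 0, 0], 0, 50], [[-55, -1, 0], 0, 50], [[-95, -2, 0], 0, 50], [[-135, -2, 0], 0, 50], [[-162, -3, 2], 0, 50], [[-174, -3, 4], 0, 50], [[-176, -3, 4], 0, 50], [[-176, -3, 4], 0, 50]])

```text
time: 38.85
tcp_pos: [0.4938, 0.0207, 0.2099]
tool_rot: [0.0, 0.642, 0.767, 0.001]
wrist_force: [-0.3, 0.1, 0.0]
grip_width: 0.05
```

```bash
cat >> h.py <<'E'
def vx(P): return ((np.asarray(P)-VO)@np.array([ex,ey]).T*1000).round(1)
E
python3 - <<'E'
from h import *
C=svC("c21.npy");im=snap("wrist","w21");t=snap("top","t21");print(pose()[0],vx(pose()[0]))
cv2.imwrite("pics/t21c.png",cv2.resize(t[190:290,200:360],None,fx=4.8,fy=4.8,interpolation=cv2.INTER_CUBIC))
E
```

```text
[0.49369538 0.02136759 0.21002119] [ 2.1 13.4]
```

View pics/w21.png

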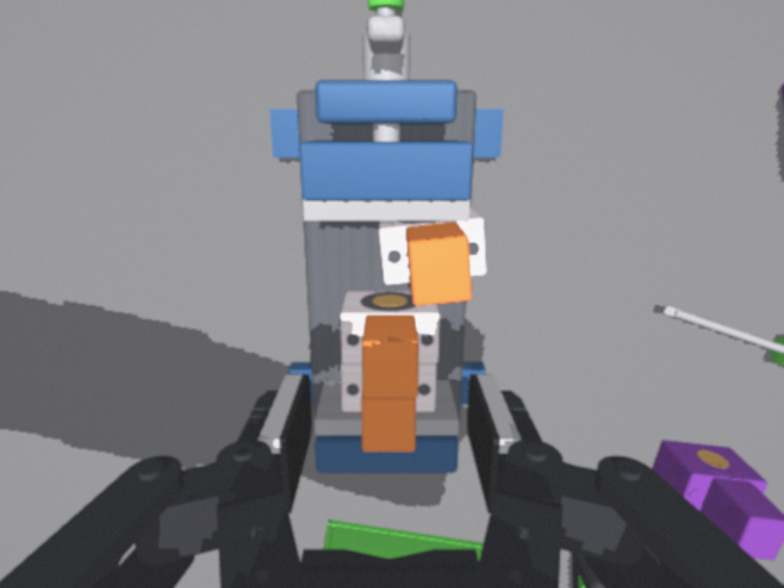

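View pics/t21c.png

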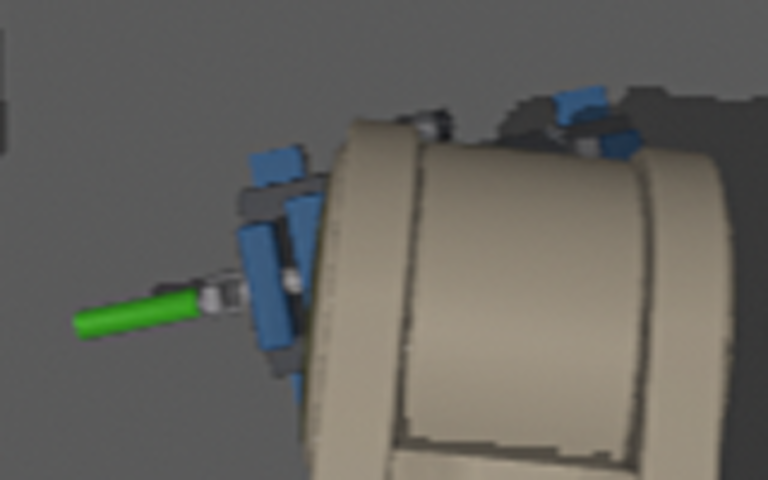

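```bash
python3 - <<'E'
from h import *
im=cv2.imread("pics/w21_raw.png");C=ldC("c21.npy")
lug(im,C,.117,mn=100)
im2=snap("side","s21");cv2.imwrite("pics/s21c.png",cv2.resize(im2[170:290,190:320],None,fx=5,fy=5,interpolation=cv2.INTER_CUBIC))
cv2.imwrite("pics/w21c.png",cv2.resize(im[140:340,200:360],None,fx=4,fy=3,interpolation=cv2.INTER_CUBIC))
E
```

```text
lug px [439.6 268.8] world mm 516.0 40.7 sides 29.3 33.4 short-side dir 16.1
```

View pics/s21c.png

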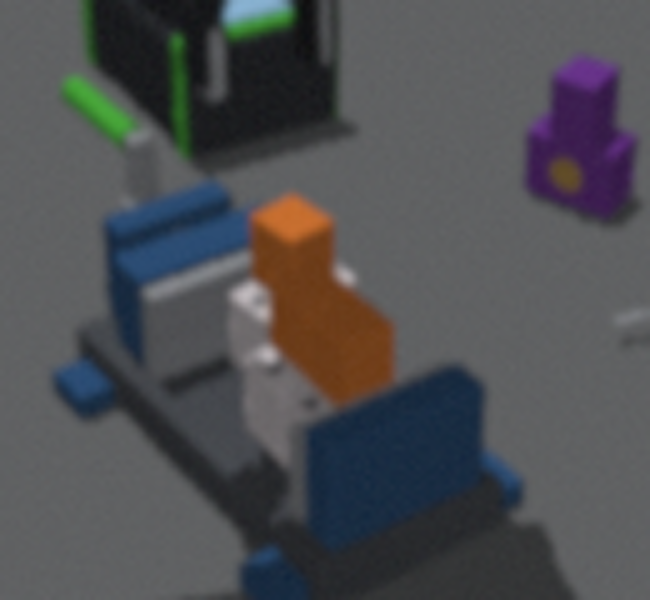

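View pics/w21c.png

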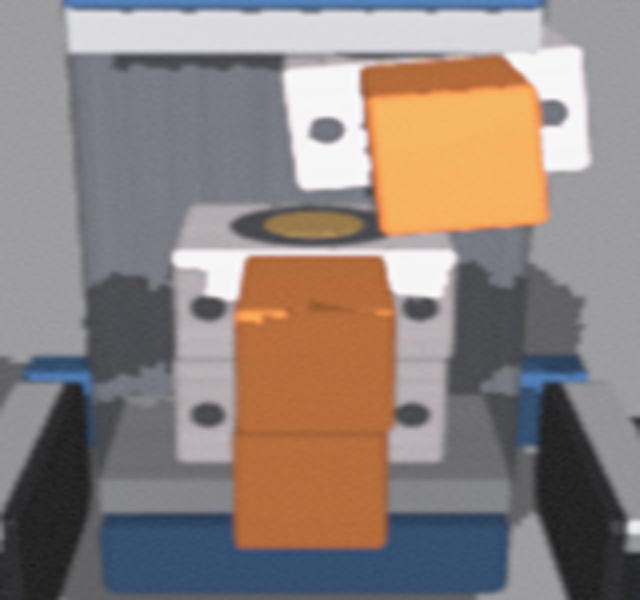

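```bash
python3 - <<'E'
from h import *
print(vx([.5162,.0403,0]));goto(.5162,.0403,.086,16)
E
```

```text
[27.5 28.2]
t=39.00 shift [14.4, 25.1, 124.1] turn -0.101 q6 1.27 q6 after ~1.17 (or -) tilt [ 0.002  0.002 -1.   ]
```

Request:
servo_tool(series=[[[8, 12, 10], -0.05, 50], [[14, 24, 35], -0.1, 50], [[14.5, 25, 70], -0.1, 50], [[14.5, 25, 100], -0.1, 50], [[14.5, 25, 118], -0.1, 50], [[14.5, 25, 123], -0.1, 50], [[14.5, 25, 123], -0.1, 25], [[14.5, 25, 123], -0.1, 20]], squeeze=50)

```text
time: 39.8
tcp_pos: [0.5167, 0.0409, 0.0878]
tool_rot: [0.001, 0.602, 0.799, 0.002]
wrist_force: [0.8, 0.8, -3.7]
grip_width: 0.0291
```

Request:
servo_tool(series=[[[0, 0, 0], 0, 20], [[0, 0, 0], 0, 20], [[0, 0, 0], 0, 20], [[0, 0, -20], 0, 20], [[0, 0, -60], 0, 20], [[0, 0, -100], 0, 20], [[0, 0, -120], 0, 20], [[0, 0, -120], 0, 20]])

```text
time: 40.6
tcp_pos: [0.5186, 0.0404, 0.2115]
tool_rot: [0.004, 0.602, 0.799, 0.004]
wrist_force: [0.6, -0.9, -3.3]
grip_width: 0.029
```

```bash
python3 - <<'E'
from h import *
C=svC("c22.npy");im=snap("wrist","w22");t=snap("top","t22")
h=cv2.cvtColor(t,cv2.COLOR_BGR2HSV);m=cv2.inRange(h,(45,120,60),(75,255,255))
for k in cv2.findContours(m,cv2.RETR_EXTERNAL,cv2.CHAIN_APPROX_NONE)[0]:
  if cv2.contourArea(k)>2000:
    bx=cv2.boxPoints(cv2.minAreaRect(k));print([ray("",*q,.04,cam("top")).round(3)[:2].tolist() for q in bx])
goto(.556,-.265,.22,0)
E
```

```text
[[0.634, -0.223], [0.63, -0.423], [0.482, -0.415], [0.486, -0.217]]
t=40.70 shift [-304.7, -46.1, -13.0] turn 0.280 q6 1.21 q6 after ~1.49 (or -) tilt [ 0.004  0.002 -1.   ]
```

View pics/w22.png

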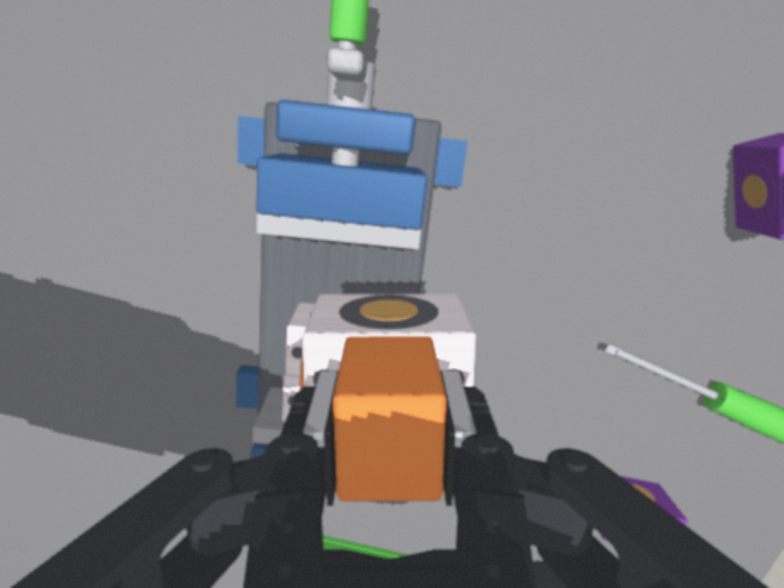

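View pics/t22.png

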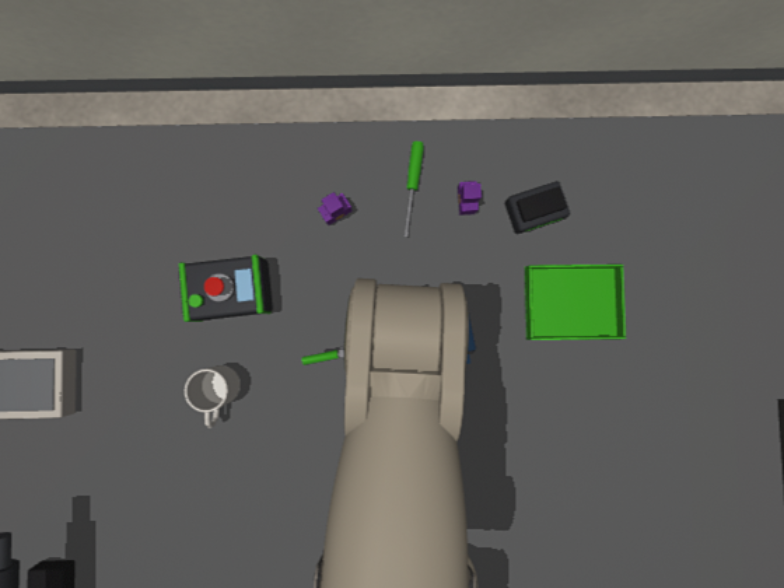

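Request:
servo_tool(series=[[[-15, -3, 0], 0, 20], [[-55, -10, 0], 0.05, 20], [[-100, -18, 0], 0.12, 20], [[-145, -27, 0], 0.2, 20], [[-190, -35, 0], 0.28, 20], [[-235, -44, 0], 0.29, 20], [[-280, -52, 0], 0.29, 20], [[-320, -60, 0], 0.29, 20]])

```text
time: 41.5
tcp_pos: [0.5455, -0.2862, 0.2043]
tool_rot: [-0.001, 0.711, 0.703, 0.001]
wrist_force: [0.8, 0.3, -2.4]
grip_width: 0.0294
```

```bash
python3 - <<'E'
from h import *
goto(.556,-.373,.14,-1)
E
```

```text
t=41.50 shift [-86.8, 11.5, 64.1] turn 0.006 q6 0.97 q6 after ~0.97 (or -) tilt [ 0.001  0.003 -1.   ]
```

Request:
servo_tool(series=[[[-25, 3, 0], 0, 20], [[-55, 8, 0], 0, 20], [[-78, 11, 5], 0, 20], [[-87, 11.5, 25], 0, 20], [[-87, 11.5, 50], 0, 20], [[-87, 11.5, 62], 0, 20], [[-87, 11.5, 64], 0, 20]])

```text
time: 42.2
tcp_pos: [0.5538, -0.3721, 0.136]
tool_rot: [-0.005, 0.711, 0.703, 0.001]
wrist_force: [-0.2, 0.7, -2.6]
grip_width: 0.0292
```

```bash
python3 - <<'E'
from h import *
C=svC("c23.npy");im=snap("wrist","w23");t=snap("side","s23");print(pose()[0])
E
```

```text
[ 0.55547313 -0.37280862  0.13924259]
```

View pics/w23.png

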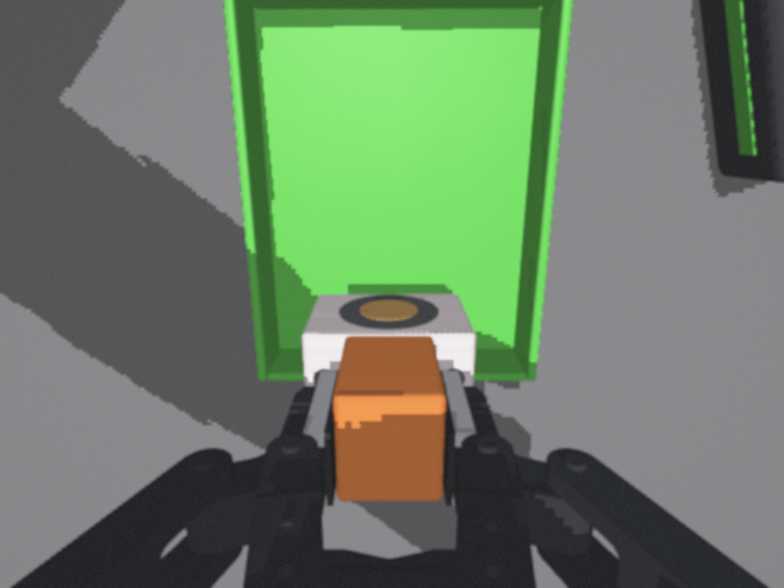

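View pics/s23.png

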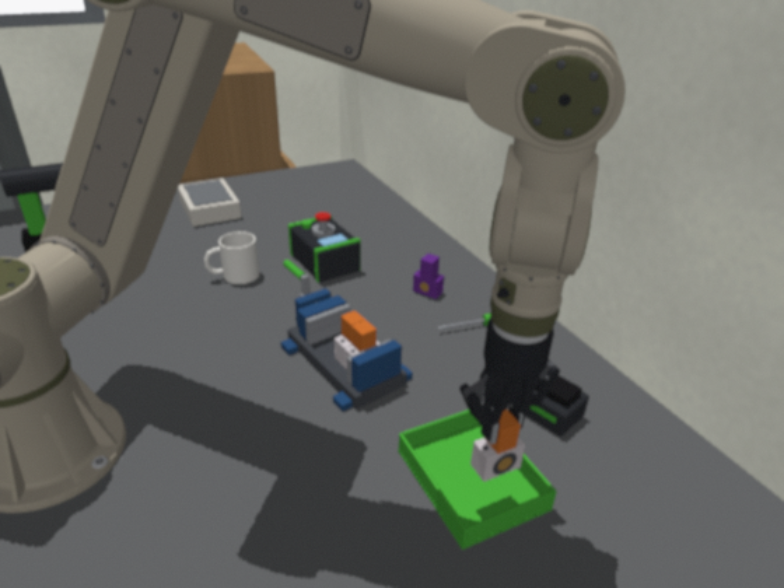

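```bash
python3 - <<'E'
from h import *
C=ldC("c23.npy")
f=lambda u,v,z:ray("",u/1.4,v/1.4,z,C).round(4)[:2]
print("far outer rim",f(262,381,.04),f(535,381,.04),"floor far corners",f(278,348,.005),f(516,350,.005),"near floor",f(262,25,.005),f(540,25,.005),"left rim",f(228,0,.04),"right",f(573,0,.04))
E
```

```text
far outer rim [ 0.4846 -0.4171] [ 0.6311 -0.4185] floor far corners [ 0.4858 -0.4133] [ 0.6291 -0.4161] near floor [ 0.4921 -0.2395] [ 0.6294 -0.2414] left rim [ 0.4866 -0.2366] right [ 0.6332 -0.2386]
```

Request:
servo_tool(series=[[[0, 2, 10], 0, 20], [[0, 2, 30], 0, 20], [[0, 2, 50], 0, 20], [[0, 2, 65], 0, 20], [[0, 2, 73], 0, 20], [[0, 2, 74], 0, 20], [[0, 2, 74], 0, 20]])

```text
time: 43.0
tcp_pos: [0.5579, -0.3727, 0.066]
tool_rot: [-0.001, 0.711, 0.703, 0.001]
wrist_force: [-0.2, 0.3, -2.7]
grip_width: 0.0295
```

Request:
servo_tool(series=[[[0, 0, 1.5], 0, 20], [[0, 0, 2.5], 0, 20], [[0, 0, 3], 0, 20], [[0, 0, 3], 0, 20]])

```text
time: 43.4
tcp_pos: [0.558, -0.3728, 0.0632]
tool_rot: [-0.001, 0.711, 0.703, 0.001]
wrist_force: [0.5, -0.3, -2.1]
grip_width: 0.0291
```

Request:
servo_tool(series=[[[0, 0, 1], 0, 20], [[0, 0, 1.5], 0, 20], [[0, 0, 2], 0, 20], [[0, 0, 2], 0, 20]])

```text
time: 43.8
tcp_pos: [0.558, -0.3729, 0.0624]
tool_rot: [-0.001, 0.711, 0.703, 0.001]
wrist_force: [-2.5, 2.0, 3.8]
grip_width: 0.0293
```

Contact. Release, rise.

Request:
servo_tool(series=[[[0, 0, 0], 0, 50], [[0, 0, 0], 0, 50], [[0, 0, -8], 0, 50], [[0, 0, -35], 0, 50], [[0, 0, -75], 0, 50], [[0, 0, -115], 0, 50], [[0, 0, -140], 0, 50], [[0, 0, -145], 0, 50]])

```text
time: 44.6
tcp_pos: [0.5596, -0.3747, 0.2125]
tool_rot: [0.003, 0.711, 0.703, 0.002]
wrist_force: [1.2, 0.0, 1.4]
grip_width: 0.0503
```

```bash
python3 - <<'E'
from h import *
t=snap("side","s24");goto(*V(2,-18,210),10)
E
```

```text
t=44.65 shift [364.1, -64.1, 0.3] turn -0.186 q6 0.87 q6 after ~0.69 (or -) tilt [ 0.005 -0.001 -1.   ]
```

View pics/s24.png

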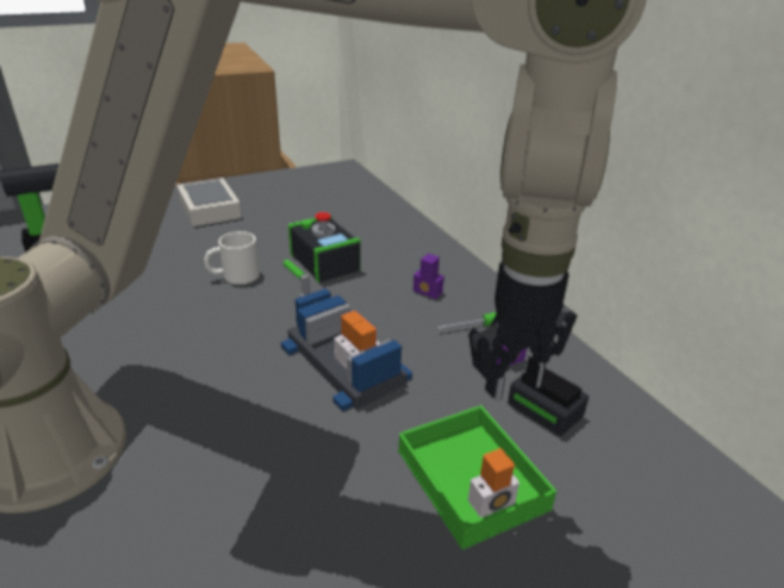

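Request:
servo_tool(series=[[[20, -4, 0], 0, 50], [[65, -11, 0], -0.05, 50], [[115, -20, 0], -0.1, 50], [[165, -29, 0], -0.15, 50], [[215, -38, 0], -0.186, 50], [[262, -46, 0], -0.186, 50], [[308, -54, 0], -0.186, 50], [[345, -61, 0], -0.186, 50]])

```text
time: 45.45
tcp_pos: [0.5001, -0.0261, 0.2086]
tool_rot: [0.001, 0.642, 0.766, 0.001]
wrist_force: [0.9, -0.2, -0.6]
grip_width: 0.0499
```

```bash
python3 - <<'E'
from h import *
C=svC("c25.npy");im=snap("wrist","w25");print(vx(pose()[0]),pose()[0]);lug(im,C,.117,(3,120,120),200);goto(*V(2,-20,86),10)
E
```

```text
[ -0.7 -29.9] [ 0.4985017  -0.02176223  0.20874071]
lug px [392.  303.8] world mm 502.7 -28.1 sides 28.8 72.3 short-side dir 9.1
t=45.50 shift [9.5, 2.6, 122.8] turn 0.005 q6 1.18 q6 after ~1.19 (or -) tilt [ 0.001  0.003 -1.   ]
```

View pics/w25.png

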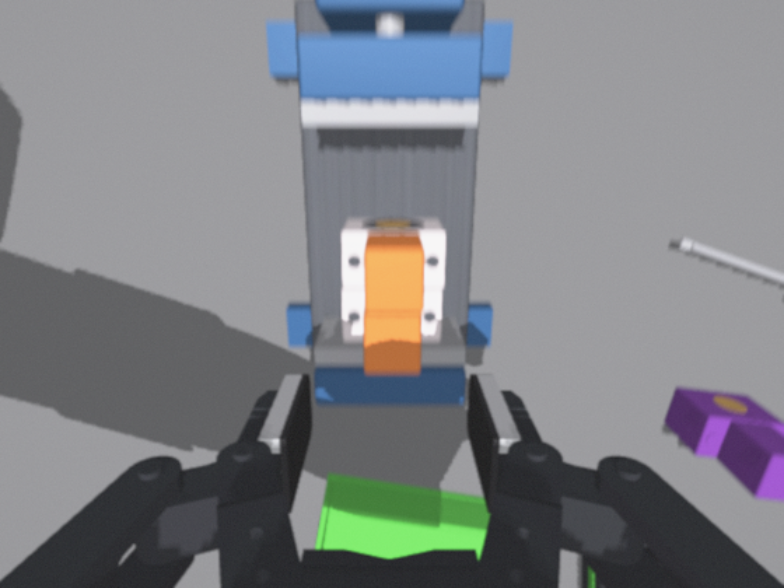

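```bash
python3 - <<'E'
from h import *
C=svC("c26.npy");im=snap("wrist","w26");print(pose()[0]);cv2.imwrite("pics/w26c.png",cv2.resize(im[140:280,220:340],None,fx=5,fy=4,interpolation=cv2.INTER_CUBIC))
E
```

```text
[ 0.49954093 -0.02444585  0.20882667]
```

View pics/w26c.png

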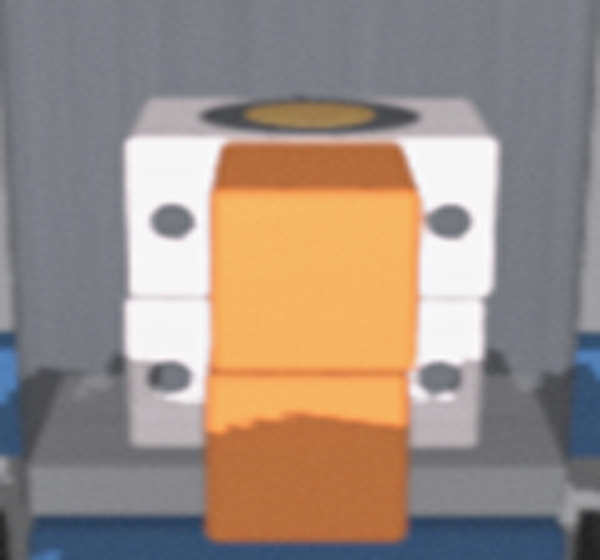

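```bash
python3 - <<'E'
from h import *
C=ldC("c26.npy")
f=lambda u,v:vx(ray("",220+u/5,140+v/4,.117,C))
print(f(212,190),f(419,190),f(413,371),f(210,371),f(208,540),f(406,540))
goto(*V(2.3,-22.5,86),10)
E
```

```text
[-11.1  -9.5] [17.2 -9.4] [ 17.2 -42.5] [-11.7 -42.6] [-12.3 -76.3] [ 17.1 -76.1]
t=45.55 shift [10.1, 2.3, 122.8] turn 0.006 q6 1.18 q6 after ~1.19 (or -) tilt [ 0.002  0.001 -1.   ]
```

Request:
servo_tool(series=[[[5, 2, 10], 0, 50], [[8, 2.4, 35], 0, 50], [[8, 2.4, 70], 0, 50], [[8, 2.4, 100], 0, 50], [[8, 2.4, 118], 0, 50], [[8, 2.4, 122], 0, 50], [[8, 2.4, 122], 0, 25], [[8, 2.4, 122], 0, 20]])

```text
time: 46.35
tcp_pos: [0.5011, -0.0164, 0.0871]
tool_rot: [0.0, 0.641, 0.768, 0.001]
wrist_force: [-0.8, -0.3, -2.7]
grip_width: 0.0292
```

Request:
servo_tool(series=[[[0, 0, 0], 0, 20], [[0, 0, 0], 0, 20], [[0, 0, 0], 0, 20], [[0, 0, -15], 0, 20], [[0, 0, -50], 0, 20], [[0, 0, -90], 0, 20], [[0, 0, -122], 0, 20], [[0, 0, -122], 0, 20]])

```text
time: 47.15
tcp_pos: [0.504, -0.0173, 0.2145]
tool_rot: [0.005, 0.641, 0.768, 0.003]
wrist_force: [1.1, -0.1, -2.9]
grip_width: 0.0295
```

```bash
python3 - <<'E'
from h import *
C=svC("c27.npy");im=snap("wrist","w27");s=snap("side","s27");goto(.558,-.324,.21,-1)
E
```

```text
t=47.25 shift [-312.4, 0.7, -0.1] turn 0.197 q6 1.20 q6 after ~1.39 (or -) tilt [ 0.004  0.    -1.   ]
```

View pics/w27.png

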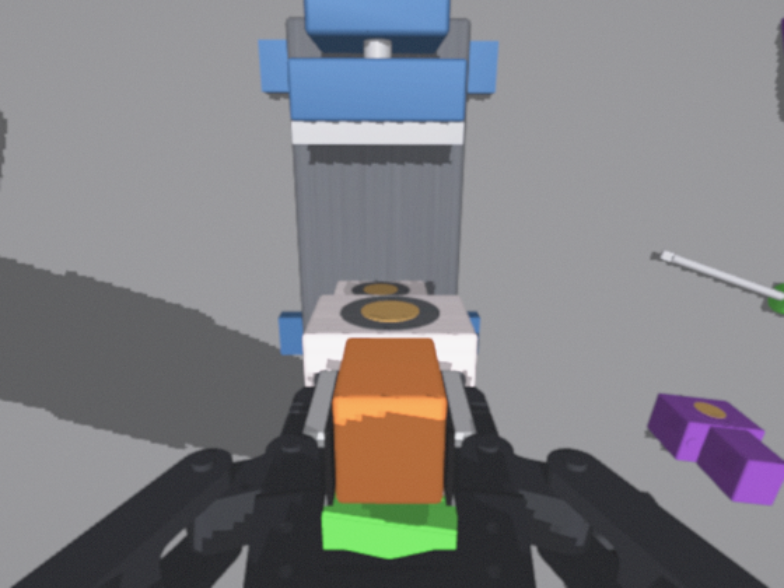

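View pics/s27.png

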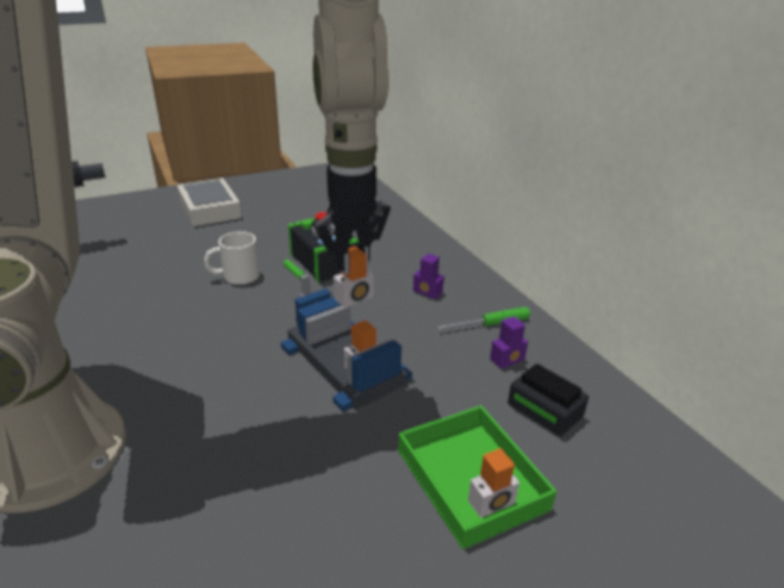

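Request:
servo_tool(series=[[[-15, 0, 0], 0, 20], [[-55, 0, 0], 0.06, 20], [[-100, 0, 0], 0.12, 20], [[-148, 0, 0], 0.18, 20], [[-195, 0, 0], 0.197, 20], [[-240, 0, 0], 0.197, 20], [[-285, 0, 0], 0.197, 20], [[-308, 0.5, 0], 0.197, 20]])

```text
time: 48.05
tcp_pos: [0.556, -0.3243, 0.207]
tool_rot: [0.0, 0.714, 0.7, 0.001]
wrist_force: [0.2, 0.3, -2.8]
grip_width: 0.0291
```

```bash
python3 - <<'E'
from h import *
goto(.558,-.324,.066,-1)
E
```

```text
t=48.05 shift [0.2, 1.8, 141.0] turn -0.003 q6 0.94 q6 after ~0.93 (or -) tilt [ 0.002  0.001 -1.   ]
```

Request:
servo_tool(series=[[[0, 2, 5], 0, 20], [[0, 2, 25], 0, 20], [[0, 2, 60], 0, 20], [[0, 2, 95], 0, 20], [[0, 2, 120], 0, 20], [[0, 2, 135], 0, 20], [[0, 2, 141], 0, 20], [[0, 2, 141], 0, 20]])

```text
time: 48.85
tcp_pos: [0.5569, -0.3229, 0.064]
tool_rot: [-0.002, 0.714, 0.7, 0.001]
wrist_force: [-0.2, 0.4, -1.5]
grip_width: 0.0293
```

Request:
servo_tool(series=[[[0, 0, 1.5], 0, 20], [[0, 0, 3], 0, 20], [[0, 0, 3.7], 0, 20], [[0, 0, 3.7], 0, 20]])

```text
time: 49.25
tcp_pos: [0.5573, -0.3231, 0.0615]
tool_rot: [-0.001, 0.714, 0.7, 0.001]
wrist_force: [-1.5, 0.6, 3.3]
grip_width: 0.0292
```

Contact. Release, rise, back to the vise.

Request:
servo_tool(series=[[[0, 0, 0], 0, 50], [[0, 0, 0], 0, 50], [[0, 0, -8], 0, 50], [[0, 0, -35], 0, 50], [[0, 0, -75], 0, 50], [[0, 0, -115], 0, 50], [[0, 0, -142], 0, 50], [[0, 0, -146], 0, 50]])

```text
time: 50.05
tcp_pos: [0.5593, -0.3249, 0.2132]
tool_rot: [0.003, 0.714, 0.7, 0.001]
wrist_force: [0.8, -0.5, 0.1]
grip_width: 0.05
```

```bash
python3 - <<'E'
from h import *
goto(*V(2.3,-56,210),10)
E
```

```text
t=50.05 shift [276.9, -58.9, 2.0] turn -0.195 q6 0.94 q6 after ~0.75 (or -) tilt [ 0.007 -0.003 -1.   ]
```

Request:
servo_tool(series=[[[15, -3, 0], 0, 50], [[55, -12, 0], -0.05, 50], [[100, -21, 0], -0.1, 50], [[148, -31, 0], -0.15, 50], [[195, -41, 0], -0.195, 50], [[238, -51, 0], -0.195, 50], [[265, -57, 2], -0.195, 50], [[277, -59, 2], -0.195, 50]])

```text
time: 50.85
tcp_pos: [0.5034, -0.0433, 0.2087]
tool_rot: [0.002, 0.641, 0.767, 0.001]
wrist_force: [-0.7, 0.0, -1.0]
grip_width: 0.0503
```

Request:
servo_tool(series=[[[0, 0, 0], 0, 50], [[0, 0, 0], 0, 50]])

```text
time: 51.05
tcp_pos: [0.5029, -0.0432, 0.2081]
tool_rot: [0.002, 0.641, 0.767, 0.0]
wrist_force: [-0.2, -1.3, 0.0]
grip_width: 0.05
```

```bash
python3 - <<'E'
from h import *
C=svC("c28.npy");im=snap("wrist","w28");lug(im,C,.117,(3,120,190),200);goto(*V(2.3,-57.5,87),10);print(vx(pose()[0]))
for p in((500,-50),): pass
E
```

```text
lug px [392.  313.6] world mm 506.2 -49.4 sides 29.2 33.1 short-side dir 10.2
t=51.10 shift [-4.7, 1.7, 121.3] turn 0.003 q6 1.15 q6 after ~1.15 (or -) tilt [ 0.003 -0.002 -1.   ]
[  0.2 -52.5]
```

View pics/w28.png

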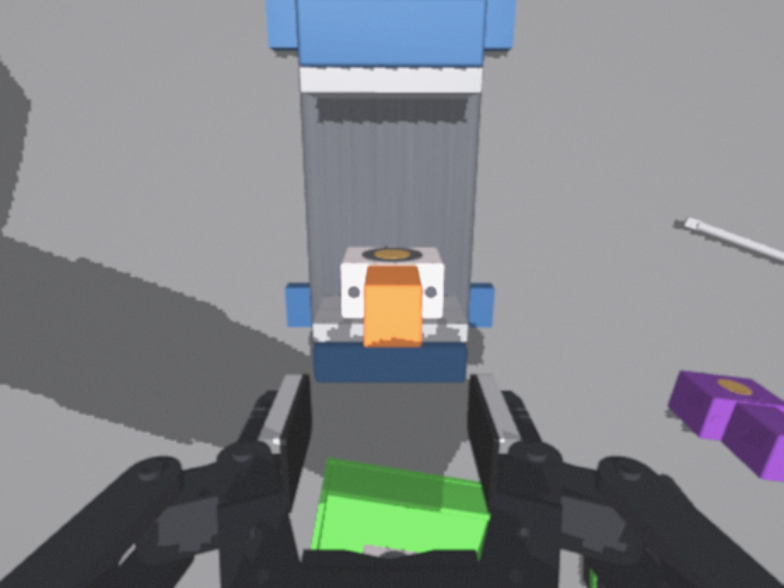

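Request:
servo_tool(series=[[[-2, 1, 10], 0, 50], [[-4, 1.7, 35], 0, 50], [[-4, 1.7, 70], 0, 50], [[-4, 1.7, 100], 0, 50], [[-4, 1.7, 117], 0, 50], [[-4, 1.7, 121], 0, 50], [[-4, 1.7, 121], 0, 25], [[-4, 1.7, 121], 0, 20]])

```text
time: 51.9
tcp_pos: [0.5067, -0.0484, 0.0878]
tool_rot: [0.002, 0.642, 0.767, 0.0]
wrist_force: [-0.1, 0.6, -2.8]
grip_width: 0.0291
```

Request:
servo_tool(series=[[[0, 0, 0], 0, 20], [[0, 0, 0], 0, 20], [[0, 0, 0], 0, 20], [[0, 0, -15], 0, 20], [[0, 0, -50], 0, 20], [[0, 0, -90], 0, 20], [[0, 0, -122], 0, 20], [[0, 0, -122], 0, 20]])

```text
time: 52.7
tcp_pos: [0.5093, -0.0489, 0.2151]
tool_rot: [0.007, 0.642, 0.767, 0.002]
wrist_force: [0.8, -0.5, -2.6]
grip_width: 0.0293
```

```bash
python3 - <<'E'
from h import *
goto(.558,-.274,.21,-1)
C=svC("c29.npy");im=snap("wrist","w29")
E
```

```text
t=52.70 shift [-230.1, 8.3, 6.9] turn 0.195 q6 1.14 q6 after ~1.34 (or -) tilt [ 0.013 -0.005 -1.   ]
```

View pics/w29.png

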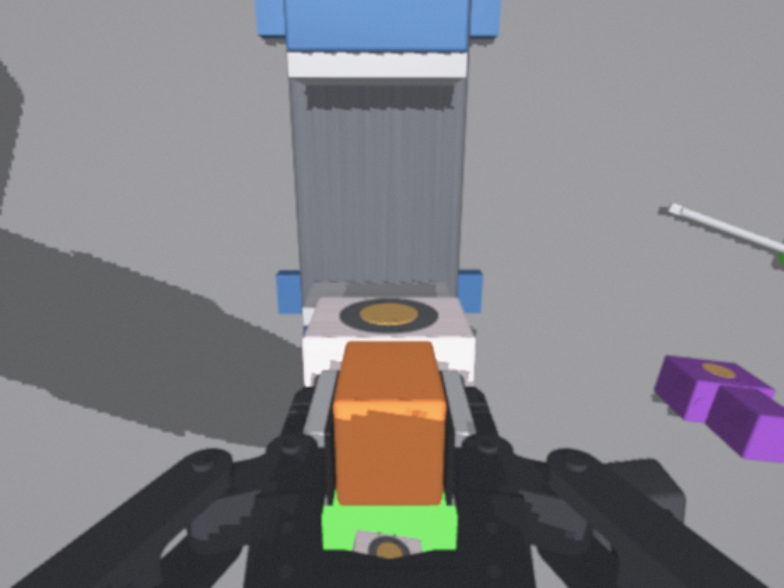

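Request:
servo_tool(series=[[[-15, 0.5, 0], 0, 20], [[-50, 2, 0], 0.06, 20], [[-90, 3.5, 0], 0.12, 20], [[-130, 5, 0], 0.18, 20], [[-170, 6.5, 2], 0.195, 20], [[-205, 8, 4], 0.195, 20], [[-225, 8, 6], 0.195, 20], [[-230, 8, 6], 0.195, 20]])

```text
time: 53.55
tcp_pos: [0.5557, -0.2761, 0.2053]
tool_rot: [0.003, 0.714, 0.7, 0.002]
wrist_force: [-0.2, 0.9, -3.3]
grip_width: 0.0293
```

Request:
servo_tool(series=[[[0, 0, 0], 0, 20], [[0, 0, 0], 0, 20]])

```text
time: 53.75
tcp_pos: [0.555, -0.2751, 0.2043]
tool_rot: [0.002, 0.714, 0.7, 0.001]
wrist_force: [0.2, 0.3, -2.5]
grip_width: 0.0291
```

```bash
python3 - <<'E'
from h import *
svC("c30.npy");snap("wrist","w30");goto(.558,-.274,.066,-1)
E
```

```text
t=53.80 shift [1.0, 1.9, 138.8] turn -0.002 q6 1.00 q6 after ~1.00 (or -) tilt [ 0.006 -0.001 -1.   ]
```

View pics/w30.png

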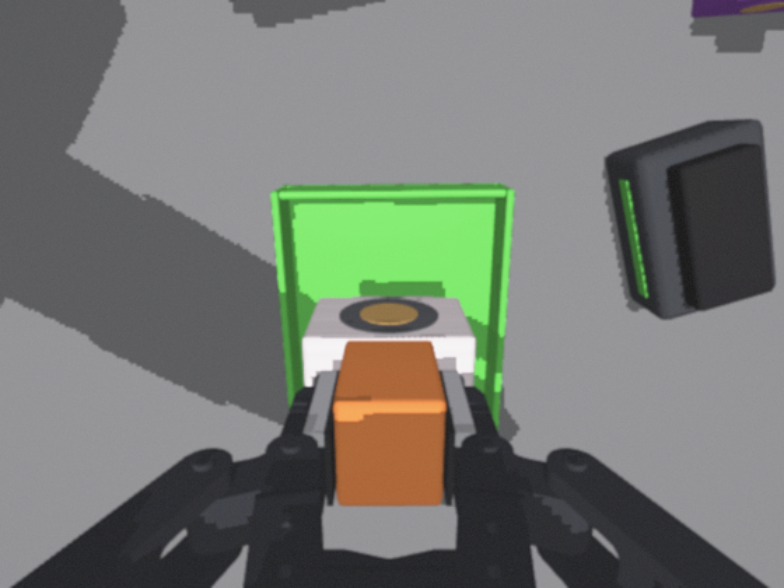

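Request:
servo_tool(series=[[[1, 2, 5], 0, 20], [[1, 2, 25], 0, 20], [[1, 2, 60], 0, 20], [[1, 2, 95], 0, 20], [[1, 2, 120], 0, 20], [[1, 2, 133], 0, 20], [[1, 2, 138], 0, 20], [[1, 2, 138], 0, 20]])

```text
time: 54.6
tcp_pos: [0.5583, -0.2736, 0.067]
tool_rot: [0.003, 0.714, 0.7, 0.002]
wrist_force: [-0.4, -0.4, -1.9]
grip_width: 0.0294
```

Request:
servo_tool(series=[[[0, 0, 1.5], 0, 20], [[0, 0, 3], 0, 20], [[0, 0, 3.5], 0, 20], [[0, 0, 3.5], 0, 20]])

```text
time: 55.0
tcp_pos: [0.5586, -0.2739, 0.0641]
tool_rot: [0.003, 0.714, 0.7, 0.002]
wrist_force: [0.9, 0.7, -2.3]
grip_width: 0.0294
```

Request:
servo_tool(series=[[[0, 0, 1], 0, 20], [[0, 0, 2], 0, 20], [[0, 0, 2.7], 0, 20], [[0, 0, 2.7], 0, 20]])

```text
time: 55.4
tcp_pos: [0.5588, -0.274, 0.0624]
tool_rot: [0.004, 0.714, 0.7, 0.002]
wrist_force: [-1.3, 1.5, 5.5]
grip_width: 0.0294
```

Request:
servo_tool(series=[[[0, 0, 0], 0, 50], [[0, 0, 0], 0, 50], [[0, 0, -8], 0, 50], [[0, 0, -35], 0, 50], [[0, 0, -75], 0, 50], [[0, 0, -115], 0, 50], [[0, 0, -155], 0, 50], [[0, 0, -190], 0, 50]])

```text
time: 56.2
tcp_pos: [0.5575, -0.2737, 0.2553]
tool_rot: [0.005, 0.714, 0.7, 0.002]
wrist_force: [0.3, -0.7, -0.6]
grip_width: 0.0502
```

Request:
servo_tool(series=[[[35, -30, -10], 0, 50], [[80, -75, -10], 0, 50], [[120, -110, -10], 0, 50], [[150, -140, -10], 0, 50], [[150, -140, -10], 0, 50], [[150, -140, -10], 0, 50]])

```text
time: 56.8
tcp_pos: [0.4197, -0.12, 0.2646]
tool_rot: [0.006, 0.713, 0.701, 0.002]
wrist_force: [-0.1, -1.0, 0.6]
grip_width: 0.05
```

```bash
python3 - <<'E'
from h import *
snap("top","t31");snap("side","s31");snap("wrist","w31")
E
```

```text
(no output)
```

View pics/t31.png

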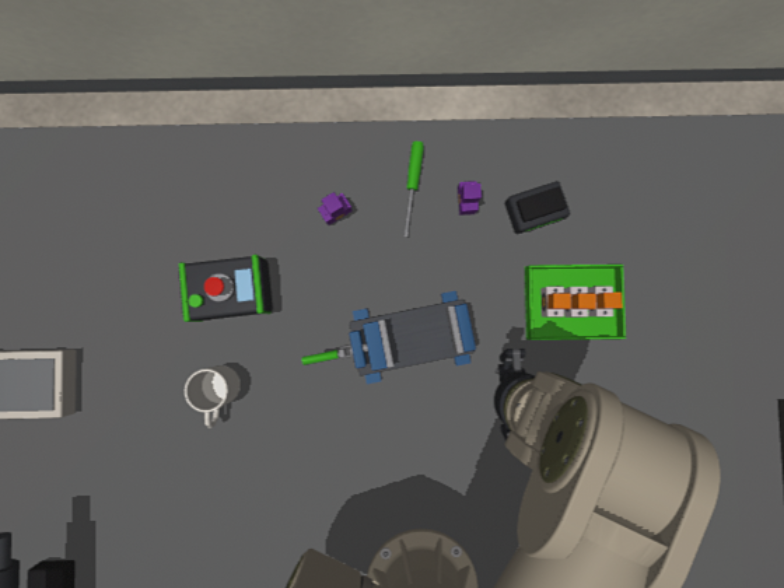

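View pics/s31.png

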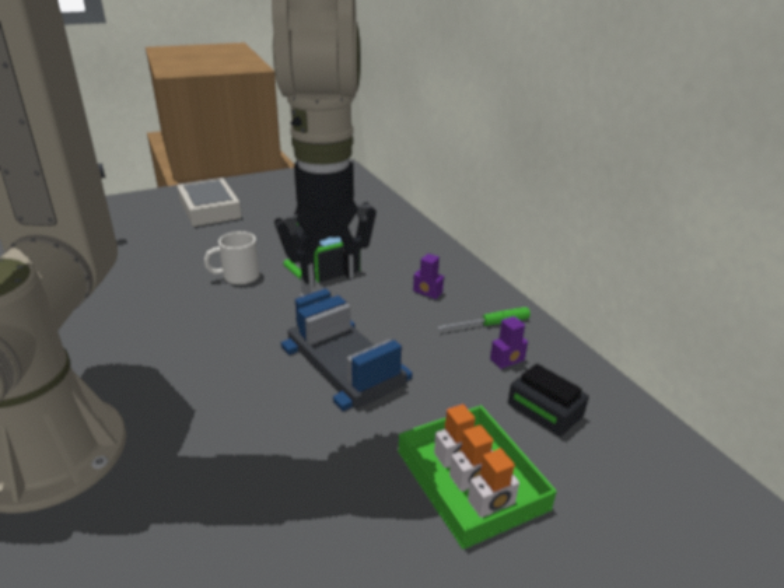

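View pics/w31.png

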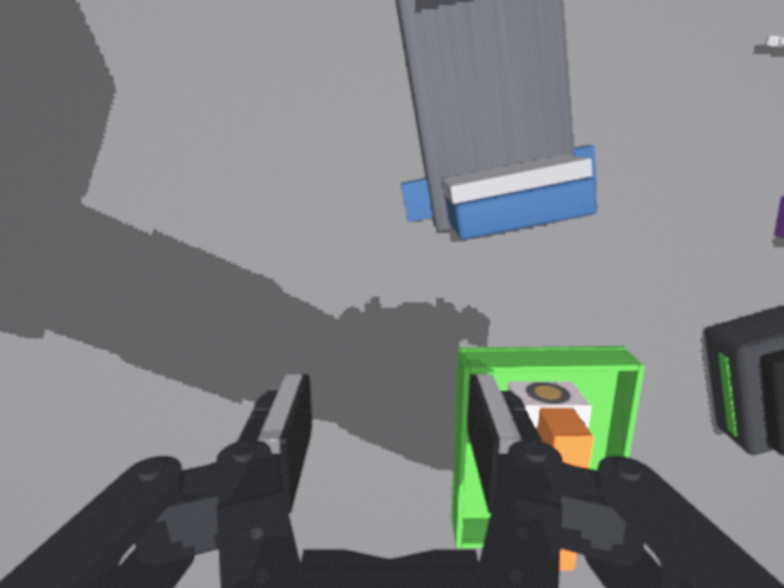

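```bash
python3 - <<'E'
from h import *
o=r.observe();print(o["time"],o["wrist_force"]);print(r.hand_in())
E
```

```text
56.95 [-0.41134301  0.21048912 -0.07735587]
the job is handed in; nothing more can be done
None
```

The job is done and handed in at 57 s. All three brackets were clamped, tested and then stood upright in the green tray. The purple look-alikes, battery, screwdriver and mug were not touched.

- **Clamping:** The three brackets stood side by side, centred in the jaws. I wound the crank to about 6.1 rad, with about 12 N at the grip. The top view then showed no gaps between jaws and brackets.
- **Test:** With the vise tight, I pressed the red plunger to its stop, at 106 mm height with 15–19 N, and held it there for about a second. The side view showed it back up after I let go.
- **Opening:** I wound the crank back until it stopped at an angle of about 0, pushing about 13 N against the stop.
- **Knocked bracket:** After the vise was open, I found the bracket nearest the moving jaw a few centimetres aside, still upright on the bed. I measured it again and picked it up from there.
- **Last checks:** The final top and side views show all three brackets upright and apart in the tray, the vise empty and open, and the gripper touching nothing.
- **Disagreements:** The wrist camera read known lengths about 3% short, so the jaw gap came out at 119 mm instead of about 122 mm. The tool also tilted by up to about 2° under load. Unwinding the crank brought it back to near upright before I picked up any bracket.

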